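Set perch uprights in the sprung vise and rub down their tops

ROBOT

A 7-joint arm with a two-finger parallel gripper is mounted at the origin on a cart in front of the work surface, level with it; the furniture and walls round the work are solid. World frame = base frame: x ahead of the robot, y to its left, z up, the work surface at z = 0. Lengths are in m, angles in rad, forces in N, time in s.
With the tool pointing down it reaches from about 0.4 to 0.85 m from the base axis. Payload 10.4 kg.
Tool frame: the origin (TCP) lies between the finger pads; the fingertips stand 11 mm ahead of it and the grasp point (between the pads) lies 8 mm behind it; x points along the fingers, y is the direction in which the jaws open and shut, and the axes are right-handed (so a half turn about x gives the same grasp; the last joint's range is limited). The gripper opens to 87 mm and grips with 3 to 60 N. Pads are 19 mm wide; open, the fingers measure 117 mm over their backs; the gripper's body (75 mm by 190 mm) begins 51 mm behind the grasp point.
Start: joints at [1.132, 0.332, -0.065, 1.46, 0.022, 1.35, -0.088], TCP at [0.252, -0.572, 0.234] pointing down, gripper open.
Joint ranges: [-2.6, 2.6], [-0.5, 2.12], [-1.47, 1.34], [0.16, 2.42], [-1.27, 4.41], [0.06, 2.06], [-2.6, 2.6]. Speed limits (rad/s): [2.22, 2.22, 2.79, 2.79, 3.14, 3.14, 3.14].

INTERFACE

Orientations are given as a unit quaternion [x, y, z, w].
In Python, from bench import r, cams, ticket gives the robot as it stands. The module is installed in compiled form; this text tells all that it offers.
- The arm moves only by the tool drive_tool, never from a script. Its argument "moves" is text: rows parted by semicolons, each of 5 numbers parted by spaces: the shift along the world's x, y, z in m, then the turn about the world's z in degrees, then the closure, from 0 (fully open) to 1 (shut). In form: x y z twist grip; .... A call has 1 to 20 rows; each row shifts and turns the commanded pose from where the row before left it; what a row does not reach is not made up. A row lasts 1/8 s, in which the tool goes at most 62.5 mm and 10.7 degrees, less where a joint would pass 70% of its speed; a pose out of reach is approached as far as the arm can. A call is refused whole if a number of a shift passes 0.0625 or a number of a turn 10.7, either way. A call with a gripper value outside its range is refused whole. The fingers move at their own pace and stop on an object; "newtons" is the grip in N (left out, the last holds). Time passes only in rows, so rows that do not move let the fingers close. It gives the time, the measured TCP pose, the force and the opening at its end, in the units of the state.
- r.read_state(): the state, without advancing time (a new reading comes with each control period).
- cams.camera(name): name is "side" or "top" or "wrist"; returns a dict with "color" (384x512x3 uint8, red, green, blue), "fx", "fy", "cx", "cy" (pixels), "extrinsics" (4x4, takes a point from camera to world coordinates). Camera axes: x right, y down, z forward; pixel columns grow to the right and rows downward; lengths in m; the calibration is good to about 2 mm. A picture is of the moment at which its call begins. There is no depth.
- ticket.close_job(): hands the job in, once; it reports no verdict.
The state is a dict: "time": time; "joint_positions": joint angles; "joint_vel": joint speeds; "joint_torque": joint torques, N m; "ee_pos": TCP position; "eef_rot": TCP orientation; "ft_force": force on the tool from outside, world axes, zero at the start; "torque": the same for the moment, N m; "width": finger opening in m.
Only numpy, scipy, OpenCV 4.12 (cv2) and the standard library are available. Lean on these libraries where they do the work, as an engineer would, in place of code of your own. Each camera call takes 0.05 s, during which the arm holds its last target.

TASK

Get the new wooden perch uprights ready in the bench vise: push the pair of parallels fully home by its black grip, stand every upright foot down in its own jaw bay (if there are only two, use the two outer bays), and tap each one down with the rubbing block, not with your fingers, until it sits hard on the parallels. With all of them down lift the block clear, then stroke its sole with light steady pressure along the tops from the left end of the row to the right end, keeping it in line with the row. Stand the block back upright in its shallow tray, and last give the black grip a light outward tug, enough to stretch its spring by a centimetre, to show that the parallels no longer slide, and let it go; leave the glass jar and the food cup where they are.

Things in the scene. Friction and masses are not known exactly. Their poses are not given: they have to be found in the camera images.
- vise: low grey/aluminium three-bay vise, fixed, 120 (x) x 256 (y) x 90 mm high. Origin: centre of its underside; z up, y along the row of bays; its +y end is the left end (black grip there), x across the jaws. Jaw gap 40 mm; above it white rails 39 mm apart flare to 54 mm at their tops (z 83 to 90 mm). Two sprung steel noses per bay (24 mm round, 52 mm long in y, axes at z 56 mm) narrow it to 32 mm
- bay_left (a point): centre of the left bay (+80 mm along the vise's y), at the height of the parallels' top (26 mm above the vise's origin); axes as the vise. An upright belongs here with its x across the jaws (either way round). Seated, its underside is at this point and its top 108 mm above the vise's origin (tolerance along the row about 1 cm)
- bay_mid (a point): centre of the middle bay, likewise. An upright set down loosely rests on the two noses, underside 63 mm above the vise's origin (37 mm above this point). 10 to 20 N downwards spreads the noses; they then hold the foot by friction wherever it is left, and in the last few mm snap in over the foot and press it on the parallels
- bay_right (a point): centre of the right bay (-80 mm along the vise's y), likewise
- parallels (a joint): the two steel parallels (8 mm wide, 16 mm high, 250 mm long, joined at the left end), sliding along the vise's y under the bays: 0 m = fully home, grows as they stick out to the left, up to 0.06 m. Unloaded they slide with 0.2 N
- pull_grip (a joint): the black grip on its spring rod, relative to the parallels: 0 m = rest, grows as it is pulled outwards (vise's +y), up to 0.014 m; spring 150 N/m, so 10 mm is about 1.7 N; it goes back by itself. Pushed inwards it pushes the parallels rigidly. If the parallels are not clamped they simply follow the grip
- grip_point (a point): centre of the top face of the black grip, 73 mm above the vise's origin; axes as the vise. The grip is an upright bar 14 mm thick in x, 34 mm long in y, reaching from here 62 mm down; 170 mm along the vise's y from its origin when home
- rubbing_block: wooden rubbing block: base 50 (x) x 138 (y) x 22 mm high, felt sole, flat over 104 mm of y, bevelled up 3.5 mm over 17 mm at both ends; on it an upright handle 22 (x) x 40 (y) mm up to 72 mm total height; 250 g. Origin: centre of the sole's underside; z up. Grip its handle either way. In line with the row: its y along the vise's y; it then bridges an empty middle bay; across the row it meets one upright only
- tray: shallow open tray fixed on the table, the rubbing block's place: black rubber floor, aluminium rim 14 mm high, inside 88 (x) x 172 (y) mm. Origin: centre of its underside; the floor is 4 mm above. Beware: the closed brooder, 0.5 m tall, stands about 0.10 to 0.15 m behind the vise and the tray
- glass_jar: small clear glass jar, 62 mm wide, 60 mm high, a bystander. Origin: centre of its underside
- food_cup: small food cup, 42 mm wide, 38 mm high, a bystander. Origin: centre of its underside
- upright_0: wooden perch upright, an inverted T: foot 36 (x) x 64 (y) x 24 mm high, above it a web 26 (x) x 64 (y) mm up to 82 mm total height; stands loose on its foot at the start, about 130 g. Origin: centre of the underside of the foot; z up through the web. The same turned half round. Only 2 or 3 of the three uprights are there in a run (all alike).
- upright_1: wooden perch upright, an inverted T: foot 36 (x) x 64 (y) x 24 mm high, above it a web 26 (x) x 64 (y) mm up to 82 mm total height; stands loose on its foot at the start, about 130 g. Origin: centre of the underside of the foot; z up through the web. The same turned half round. Only 2 or 3 of the three uprights are there in a run (all alike).
- upright_2: wooden perch upright, an inverted T: foot 36 (x) x 64 (y) x 24 mm high, above it a web 26 (x) x 64 (y) mm up to 82 mm total height; stands loose on its foot at the start, about 130 g. Origin: centre of the underside of the foot; z up through the web. The same turned half round. Only 2 or 3 of the three uprights are there in a run (all alike).
Mind the look-alikes: they are no part of the job. What is shaped like the upright_1 but purple is not meant.

How it is judged:
On the way, in this order (a step that is already met when the one before it is completed fails the run):
1. the parallels are pushed fully home (value of joint parallels below 0.003 m), for 0.2 s.
2. every upright sits hard on the parallels in a bay of its own, the outer bays filled, and the rubbing block is lifted clear of them (z of upright_0 in the frame of vise between 0.022 and 0.0285 m and angle between each of upright_0, upright_1, upright_2's own z axis and vertical below 0.06 rad and ((x of upright_0 in the frame of bay_left between -0.004 and 0.004 m and y of upright_0 in the frame of bay_left between -0.012 and 0.012 m) or (x of upright_0 in the frame of bay_mid between -0.004 and 0.004 m and y of upright_0 in the frame of bay_mid between -0.012 and 0.012 m) or (x of upright_0 in the frame of bay_right between -0.004 and 0.004 m and y of upright_0 in the frame of bay_right between -0.012 and 0.012 m)) and z of upright_1 in the frame of vise between 0.022 and 0.0285 m and ((x of upright_1 in the frame of bay_left between -0.004 and 0.004 m and y of upright_1 in the frame of bay_left between -0.012 and 0.012 m) or (x of upright_1 in the frame of bay_mid between -0.004 and 0.004 m and y of upright_1 in the frame of bay_mid between -0.012 and 0.012 m) or (x of upright_1 in the frame of bay_right between -0.004 and 0.004 m and y of upright_1 in the frame of bay_right between -0.012 and 0.012 m)) and z of upright_2 in the frame of vise between 0.022 and 0.0285 m and ((x of upright_2 in the frame of bay_left between -0.004 and 0.004 m and y of upright_2 in the frame of bay_left between -0.012 and 0.012 m) or (x of upright_2 in the frame of bay_mid between -0.004 and 0.004 m and y of upright_2 in the frame of bay_mid between -0.012 and 0.012 m) or (x of upright_2 in the frame of bay_right between -0.004 and 0.004 m and y of upright_2 in the frame of bay_right between -0.012 and 0.012 m)) and ((x of upright_0 in the frame of bay_left between -0.004 and 0.004 m and y of upright_0 in the frame of bay_left between -0.012 and 0.012 m) or (x of upright_1 in the frame of bay_left between -0.004 and 0.004 m and y of upright_1 in the frame of bay_left between -0.012 and 0.012 m) or (x of upright_2 in the frame of bay_left between -0.004 and 0.004 m and y of upright_2 in the frame of bay_left between -0.012 and 0.012 m)) and ((x of upright_0 in the frame of bay_right between -0.004 and 0.004 m and y of upright_0 in the frame of bay_right between -0.012 and 0.012 m) or (x of upright_1 in the frame of bay_right between -0.004 and 0.004 m and y of upright_1 in the frame of bay_right between -0.012 and 0.012 m) or (x of upright_2 in the frame of bay_right between -0.004 and 0.004 m and y of upright_2 in the frame of bay_right between -0.012 and 0.012 m)) and value of joint parallels below 0.003 m and z of rubbing_block in the frame of vise above 0.116 m), for 0.2 s.
3. the sole strokes the tops at the left end of the row ((contact force between rubbing_block and upright_0 above 0.6 N or contact force between rubbing_block and upright_1 above 0.6 N or contact force between rubbing_block and upright_2 above 0.6 N) and contact force between rubbing_block and upright_0 below 30 N and contact force between rubbing_block and upright_1 below 30 N and contact force between rubbing_block and upright_2 below 30 N and y of rubbing_block in the frame of vise above 0.055 m and angle between the z axis of rubbing_block and the z axis of vise, either way round below 0.12 rad and angle between the y axis of rubbing_block and the y axis of vise, either way round below 0.35 rad), for 0.1 s.
4. it strokes on, left of the middle, lightly ((contact force between rubbing_block and upright_0 above 0.6 N or contact force between rubbing_block and upright_1 above 0.6 N or contact force between rubbing_block and upright_2 above 0.6 N) and contact force between rubbing_block and upright_0 below 30 N and contact force between rubbing_block and upright_1 below 30 N and contact force between rubbing_block and upright_2 below 30 N and y of rubbing_block in the frame of vise between 0.01 and 0.045 m and angle between the z axis of rubbing_block and the z axis of vise, either way round below 0.12 rad and angle between the y axis of rubbing_block and the y axis of vise, either way round below 0.35 rad), for 0.1 s.
5. it strokes on, right of the middle ((contact force between rubbing_block and upright_0 above 0.6 N or contact force between rubbing_block and upright_1 above 0.6 N or contact force between rubbing_block and upright_2 above 0.6 N) and contact force between rubbing_block and upright_0 below 30 N and contact force between rubbing_block and upright_1 below 30 N and contact force between rubbing_block and upright_2 below 30 N and y of rubbing_block in the frame of vise between -0.045 and -0.01 m and angle between the z axis of rubbing_block and the z axis of vise, either way round below 0.12 rad and angle between the y axis of rubbing_block and the y axis of vise, either way round below 0.35 rad), for 0.1 s.
6. it strokes the tops at the right end of the row ((contact force between rubbing_block and upright_0 above 0.6 N or contact force between rubbing_block and upright_1 above 0.6 N or contact force between rubbing_block and upright_2 above 0.6 N) and contact force between rubbing_block and upright_0 below 30 N and contact force between rubbing_block and upright_1 below 30 N and contact force between rubbing_block and upright_2 below 30 N and y of rubbing_block in the frame of vise below -0.055 m and angle between the z axis of rubbing_block and the z axis of vise, either way round below 0.12 rad and angle between the y axis of rubbing_block and the y axis of vise, either way round below 0.35 rad), for 0.1 s.
7. with the rubbing block back in its tray, the black grip is tugged outwards at least 6 mm on its spring while the parallels stay home (value of joint pull_grip above 0.006 m and value of joint parallels below 0.003 m and z of rubbing_block in the frame of tray below 0.008 m), for 0.2 s.
At the end, for the whole second after the job is handed in: every upright in a bay (12 mm along, 4 mm across), both outer bays filled, upright, underside within 2.5 mm of the parallels; parallels within 3 mm of home, grip at rest; block standing flat in its tray, all at rest (z of upright_0 in the frame of vise between 0.022 and 0.0285 m and angle between each of upright_0, upright_1, upright_2's own z axis and vertical below 0.06 rad and ((x of upright_0 in the frame of bay_left between -0.004 and 0.004 m and y of upright_0 in the frame of bay_left between -0.012 and 0.012 m) or (x of upright_0 in the frame of bay_mid between -0.004 and 0.004 m and y of upright_0 in the frame of bay_mid between -0.012 and 0.012 m) or (x of upright_0 in the frame of bay_right between -0.004 and 0.004 m and y of upright_0 in the frame of bay_right between -0.012 and 0.012 m)) and z of upright_1 in the frame of vise between 0.022 and 0.0285 m and ((x of upright_1 in the frame of bay_left between -0.004 and 0.004 m and y of upright_1 in the frame of bay_left between -0.012 and 0.012 m) or (x of upright_1 in the frame of bay_mid between -0.004 and 0.004 m and y of upright_1 in the frame of bay_mid between -0.012 and 0.012 m) or (x of upright_1 in the frame of bay_right between -0.004 and 0.004 m and y of upright_1 in the frame of bay_right between -0.012 and 0.012 m)) and z of upright_2 in the frame of vise between 0.022 and 0.0285 m and ((x of upright_2 in the frame of bay_left between -0.004 and 0.004 m and y of upright_2 in the frame of bay_left between -0.012 and 0.012 m) or (x of upright_2 in the frame of bay_mid between -0.004 and 0.004 m and y of upright_2 in the frame of bay_mid between -0.012 and 0.012 m) or (x of upright_2 in the frame of bay_right between -0.004 and 0.004 m and y of upright_2 in the frame of bay_right between -0.012 and 0.012 m)) and ((x of upright_0 in the frame of bay_left between -0.004 and 0.004 m and y of upright_0 in the frame of bay_left between -0.012 and 0.012 m) or (x of upright_1 in the frame of bay_left between -0.004 and 0.004 m and y of upright_1 in the frame of bay_left between -0.012 and 0.012 m) or (x of upright_2 in the frame of bay_left between -0.004 and 0.004 m and y of upright_2 in the frame of bay_left between -0.012 and 0.012 m)) and ((x of upright_0 in the frame of bay_right between -0.004 and 0.004 m and y of upright_0 in the frame of bay_right between -0.012 and 0.012 m) or (x of upright_1 in the frame of bay_right between -0.004 and 0.004 m and y of upright_1 in the frame of bay_right between -0.012 and 0.012 m) or (x of upright_2 in the frame of bay_right between -0.004 and 0.004 m and y of upright_2 in the frame of bay_right between -0.012 and 0.012 m)) and value of joint each of parallels, pull_grip below 0.003 m and angle between rubbing_block's own z axis and vertical below 0.1 rad and z of rubbing_block in the frame of tray below 0.008 m and x of rubbing_block in the frame of tray between -0.035 and 0.035 m and y of rubbing_block in the frame of tray between -0.04 and 0.04 m and linear speed of each of rubbing_block, upright_0, upright_1, upright_2 below 0.02 m/s); the robot touches nothing.
It fails at once if a perch upright is forced down between the jaws with the fingers instead of with the rubbing block ((contact force between the fingers and upright_0 above 1 N and horizontal distance between upright_0 and vise below 0.1 m and z of upright_0 in the frame of vise between 0.032 and 0.053 m) or (contact force between the fingers and upright_1 above 1 N and horizontal distance between upright_1 and vise below 0.1 m and z of upright_1 in the frame of vise between 0.032 and 0.053 m) or (contact force between the fingers and upright_2 above 1 N and horizontal distance between upright_2 and vise below 0.1 m and z of upright_2 in the frame of vise between 0.032 and 0.053 m)).
It fails at once if the glass jar or the food cup is pushed away (distance of any of glass_jar, food_cup from where it was at the start of the episode above 0.04 m).
Of upright_0, upright_1, upright_2 only 2 to 3 are there at a start; the rules pass over those that are not, and their reading is None.
At some moment in a run one of rubbing_block may be knocked a few centimetres aside while the robot is not near it.
Once in a run the grip may slacken for a moment while it holds something.
It also fails if it takes over 210 s, if anything falls off the work surface, if the arm or the gripper's body presses on something with over 40 N, if the wrist force passes 120 N, or if a joint passes its speed limit or range.

## Working session

There is one attempt and no reset: what is moved stays moved. The work goes in short steps, Python scripts to look and compute and a tool call to move; the robot and the scene stay as the last step left them, time stands still between calls to the robot, and variables do not carry over. Pictures are saved under pics/ and viewed, and the job is handed in when it is done.

Besides the shell and the picture viewer there is one more tool, called after "Call:" as name(argument=value, ...), one argument or row to a line, values as JSON. drive_tool: Moves the arm, as the interface text tells. Its arguments: {"type":"object","properties":{"moves":{"type":"string"},"newtons":{"type":"number"}},"required":["moves"]}

```bash
mkdir -p pics
cat > h.py <<'E'
import numpy as np, cv2, json
from bench import r, cams, ticket
def snap(name,fn,crop=None,scale=1):
    c=cams.camera(name); im=c["color"][:,:,::-1].copy()
    np.savez('pics/'+fn+'.npz',K=[c["fx"],c["fy"],c["cx"],c["cy"]],T=c["extrinsics"],im=im)
    if crop: 
        u0,v0,u1,v1=crop; im=im[v0:v1,u0:u1]
    if scale!=1: im=cv2.resize(im,None,fx=scale,fy=scale,interpolation=cv2.INTER_CUBIC)
    cv2.imwrite('pics/'+fn+'.png',im)
def crop(fn,out,c,scale):
    im=np.load('pics/'+fn+'.npz')['im']; u0,v0,u1,v1=c
    cv2.imwrite('pics/'+out+'.png',cv2.resize(im[v0:v1,u0:u1],None,fx=scale,fy=scale,interpolation=cv2.INTER_CUBIC))
def px2w(fn,u,v,z):
    d=np.load('pics/'+fn+'.npz'); fx,fy,cx,cy=d['K']; T=d['T']
    ray=T[:3,:3]@np.array([(u-cx)/fx,(v-cy)/fy,1]); o=T[:3,3]
    return o+ray*(z-o[2])/ray[2]
def w2px(fn,p):
    d=np.load('pics/'+fn+'.npz'); fx,fy,cx,cy=d['K']; T=d['T']
    q=T[:3,:3].T@(np.array(p)-T[:3,3]); return fx*q[0]/q[2]+cx, fy*q[1]/q[2]+cy
E
python3 - <<'E'
from h import *
for n in ["top","side","wrist"]: snap(n,n+"0",scale=1.5)
s=r.read_state()
for k in s: print(k,np.round(s[k],4))
for n in ["top","side"]:
    d=np.load(f'pics/{n}0.npz'); print(d['K'],d['T'].round(3))
E
```

```text
time 0.15
joint_positions [ 1.1323  0.3327 -0.0647  1.4607  0.0216  1.3499 -0.0885]
joint_vel [ 0.0015 -0.0015  0.0004 -0.0016 -0.0012  0.0012 -0.0005]
joint_torque [ 8.00000e-04 -6.23633e+01  2.46000e-02 -3.90146e+01 -6.15000e-02
  3.73000e-02  1.00000e-04]
ee_pos [ 0.2524 -0.5715  0.233 ]
eef_rot [-0.6918 -0.1463  0.692  -0.1456]
ft_force [-0.0928  0.0387 -0.4962]
torque [-0.0255 -0.0836 -0.0112]
width 0.0871
[488.77318359 488.77318359 252.71146368 189.03763147] [[-0.004 -0.998  0.062  0.476]
 [-1.     0.004 -0.004  0.069]
 [ 0.003 -0.062 -0.998  1.401]
 [ 0.     0.     0.     1.   ]]
[435.27615526 435.27615526 252.66671754 189.48430387] [[-0.378 -0.391  0.839 -0.554]
 [-0.926  0.152 -0.347  0.53 ]
 [ 0.009 -0.908 -0.42   0.608]
 [ 0.     0.     0.     1.   ]]
```

View pics/top0.png

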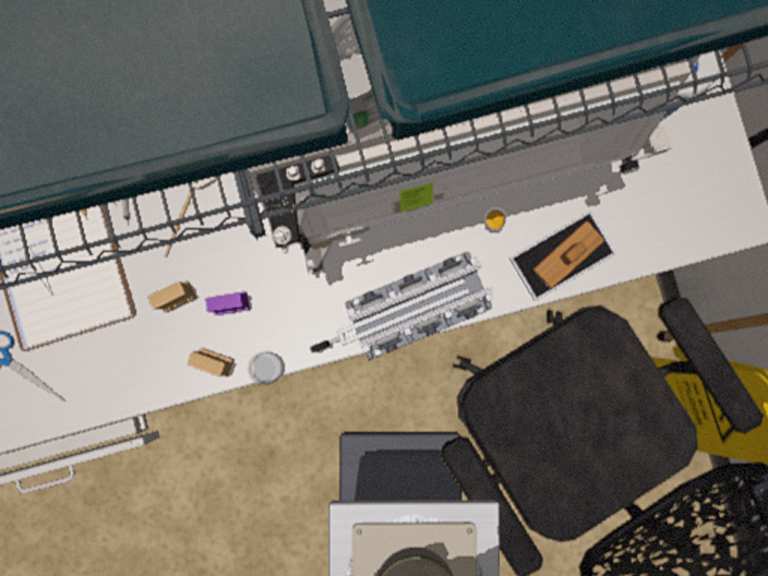

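View pics/side0.png

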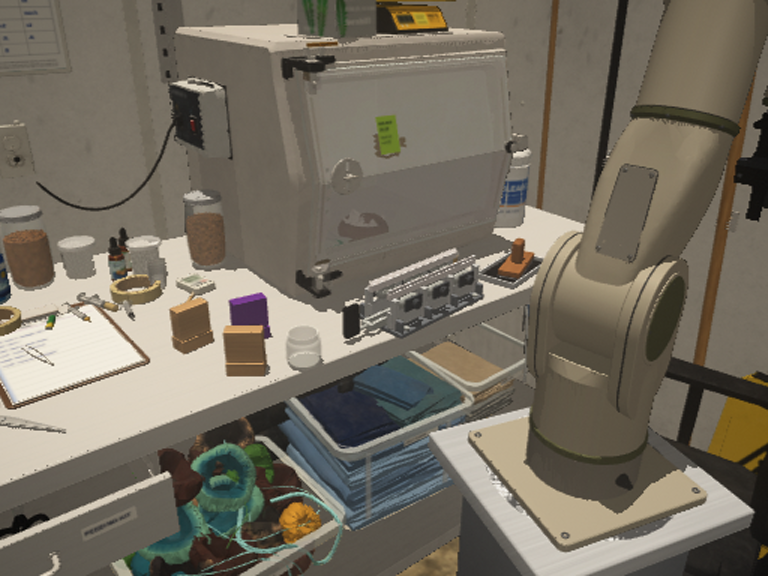

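View pics/wrist0.png

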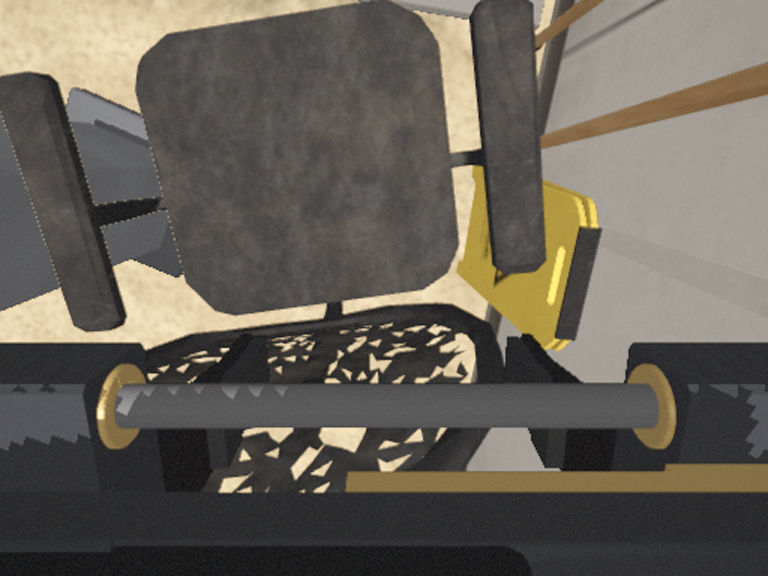

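Two wood-coloured uprights are visible, at about (170,295) and (210,362) in the top picture (1.5x scale). The purple look-alike is at (228,302). The jar is at (266,368), and the food cup is probably the orange item at (495,220). Next I'll take close crops.

Run:
```python
from h import *
crop('top0','c1',(90,175,190,260),8)
crop('top0','c2',(200,160,340,245),5.7)
crop('top0','c3',(310,120,420,210),7)
```

```text
(no output)
```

View pics/c1.png

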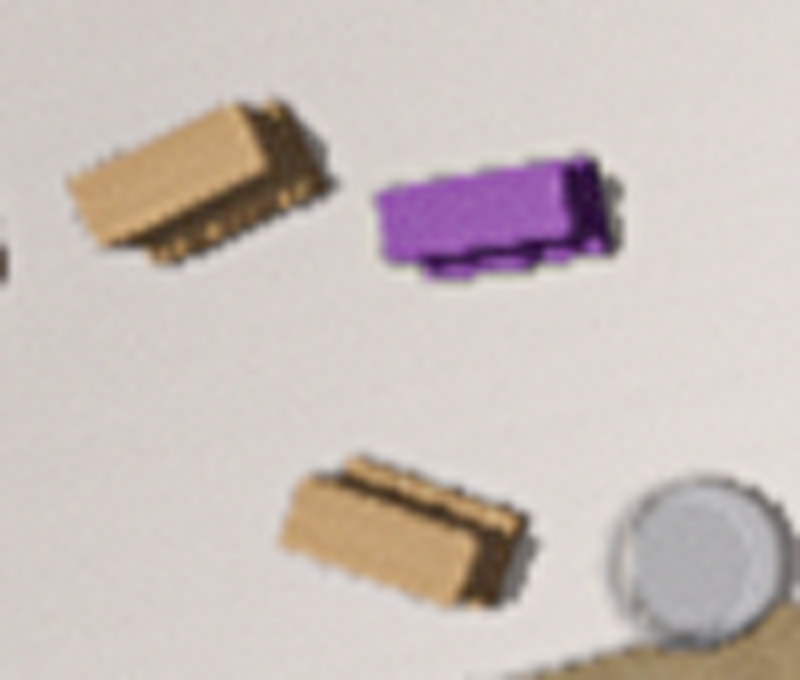

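View pics/c2.png

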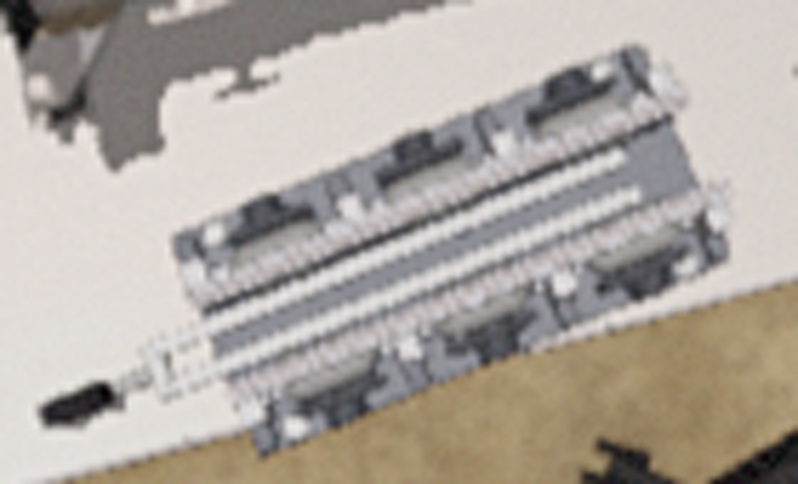

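View pics/c3.png

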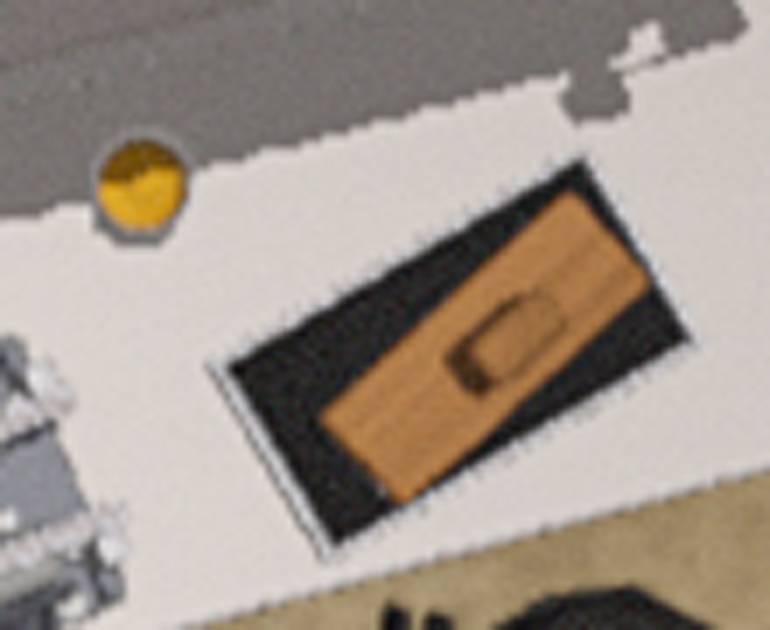

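Run:
```python
from h import *
def q(name,pts,off,s,z):
    P=np.array([px2w('top0',off[0]+(u+.0)/s,off[1]+v/s,z) for u,v in pts])[:,:2]
    e=[np.linalg.norm(P[(i+1)%4]-P[i]) for i in range(4)]
    d=[np.degrees(np.arctan2(*(P[(i+1)%4]-P[i])[::-1])) for i in range(4)]
    print(name,'c',P.mean(0).round(4),'edges',np.round(e,3),'dir',np.round(d,1))
q('A',[(68,185),(235,103),(268,165),(108,245)],(90,175),8,.082)
q('B',[(310,475),(478,535),(462,605),(282,545)],(90,175),8,.082)
q('purple',[(378,195),(565,162),(570,235),(388,262)],(90,175),8,.082)
for z in (.0,.03,.06,.08): q('vise%g'%z,[(175,238),(640,48),(725,258),(265,450)],(200,160),5.7,z)
q('par',[(205,340),(620,157),(635,195),(220,368)],(200,160),5.7,.026)
q('rail90',[(200,290),(668,105),(725,190),(235,385)],(200,160),5.7,.09)
q('grip',[(40,408),(105,383),(118,395),(55,425)],(200,160),5.7,.073)
q('block',[(575,190),(650,275),(400,503),(322,415)],(310,120),7,.026)
q('handle',[(470,350),(535,292),(568,320),(497,380)],(310,120),7,.076)
q('trayin',[(232,370),(585,160),(692,340),(335,545)],(310,120),7,.008)
print('jar',px2w('top0',90+703/8,175+560/8,.06)[:3],'cup',px2w('top0',310+143/7,120+188/7,.035))
```

```text
A c [0.5381 0.4465] edges [0.062 0.024 0.06  0.025] dir [ -63.8 -151.5  116.6   34.2]
B c [0.4151 0.3734] edges [0.06  0.024 0.064 0.025] dir [-109.7  167.6   71.5  -21.3]
purple c [0.5245 0.3434] edges [0.064 0.025 0.062 0.023] dir [ -80.2 -175.7   98.2    9.1]
vise0 c [ 0.5209 -0.0116] edges [0.254 0.114 0.251 0.115] dir [ -68.  -158.6  112.3   22.9]
vise0.03 c [ 0.5199 -0.0098] edges [0.248 0.112 0.245 0.113] dir [ -68.  -158.6  112.3   22.9]
vise0.06 c [ 0.5189 -0.0081] edges [0.243 0.109 0.24  0.11 ] dir [ -68.  -158.6  112.3   22.9]
vise0.08 c [ 0.5183 -0.0069] edges [0.239 0.108 0.236 0.109] dir [ -68.  -158.6  112.3   22.9]
par c [0.5118 0.0054] edges [0.224 0.02  0.222 0.016] dir [ -66.5 -159.1  112.4   28.1]
rail90 c [ 0.5207 -0.0091] edges [0.237 0.048 0.248 0.047] dir [ -68.7 -146.8  111.4   20.1]
grip c [0.4457 0.17  ] edges [0.033 0.008 0.033 0.011] dir [ -69.2 -132.8  115.2   41.5]
block c [ 0.6155 -0.2946] edges [0.046 0.138 0.047 0.138] dir [-139.5  131.8   40.8  -48.8]
handle c [ 0.6143 -0.2933] edges [0.034 0.017 0.037 0.016] dir [ -48.8 -131.1  129.7   41.2]
trayin c [ 0.6141 -0.2887] edges [0.17  0.086 0.17  0.083] dir [ -59.6 -150.4  119.5   29.7]
jar [0.40683854 0.26933573 0.06      ] cup [ 0.67876468 -0.15490668  0.035     ]
```

```bash
cat >> h.py <<'E'
from scipy.spatial.transform import Rotation as Ro
def st():
    s=r.read_state(); R=Ro.from_quat(s['eef_rot']).as_matrix()
    print('t',round(float(s['time']),2),'p',np.round(s['ee_pos'],4),'jaw',round(float(np.degrees(np.arctan2(R[1,1],R[0,1]))),1),'xz',R[:,0].round(3),'F',np.round(s['ft_force'],2),'w',np.round(s['width'],4),'q',np.round(s['joint_positions'],2))
VC=np.array([0.519,-0.009]); VY=22.2
def vis2w(x,y):
    a=np.radians(VY); return VC+np.array([np.cos(a)*x-np.sin(a)*y, np.sin(a)*x+np.cos(a)*y])
def w2vis(p):
    a=np.radians(VY); d=np.array(p[:2])-VC; return np.array([np.cos(a)*d[0]+np.sin(a)*d[1],-np.sin(a)*d[0]+np.cos(a)*d[1]])
E
python3 - <<'E'
from h import *
st()
# wireframe overlay of vise on enlarged crops of both cams
for n,c,s in (("top",(200,160,340,245),5.7),("side",(220,150,340,240),6.6)):
    im=np.load(f'pics/{n}0.npz')['im']; u0,v0,u1,v1=c
    im=cv2.resize(im[v0:v1,u0:u1],None,fx=s,fy=s,interpolation=cv2.INTER_CUBIC)
    def ln(a,b,col):
        A=[np.array(w2px(n+'0',[*vis2w(p[0],p[1]),p[2]])) for p in (a,b)]
        A=[tuple(int(x) for x in ((q-np.array([u0,v0])+.5)*s)) for q in A]; cv2.line(im,A[0],A[1],col,1)
    for sx in(-1,1):
        ln((sx*.06,-.128,0),(sx*.06,.128,0),(0,0,255)); ln((sx*.027,-.128,.09),(sx*.027,.128,.09),(0,255,0)); ln((sx*.0195,-.128,.083),(sx*.0195,.128,.083),(255,0,0))
    for sy in(-1,1):
        ln((-.06,sy*.128,0),(.06,sy*.128,0),(0,0,255)); ln((-.027,sy*.128,.09),(.027,sy*.128,.09),(0,255,0))
    ln((0,.15,.073),(0,.23,.073),(255,0,255))
    cv2.imwrite(f'pics/ov_{n}.png',im)
E
```

```text
t 0.15 p [ 0.2524 -0.5715  0.233 ] jaw -66.2 xz [-0.     0.001 -1.   ] F [-0.09  0.04 -0.5 ] w 0.0871 q [ 1.13  0.33 -0.06  1.46  0.02  1.35 -0.09]
```

View pics/ov_top.png

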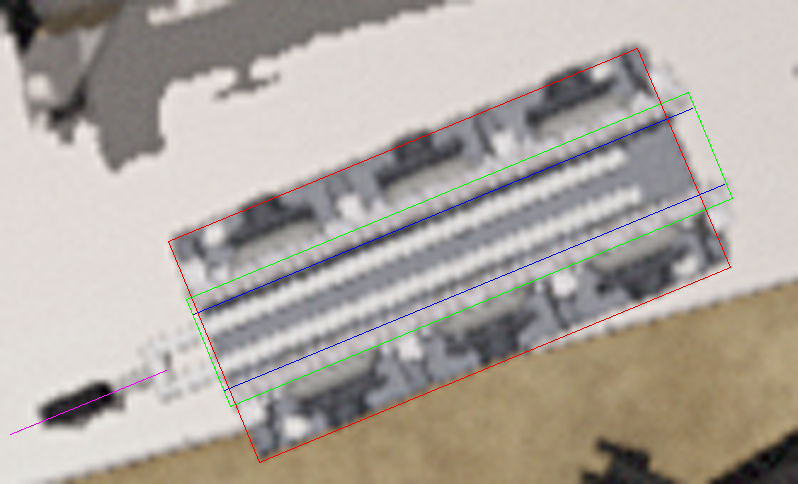

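View pics/ov_side.png

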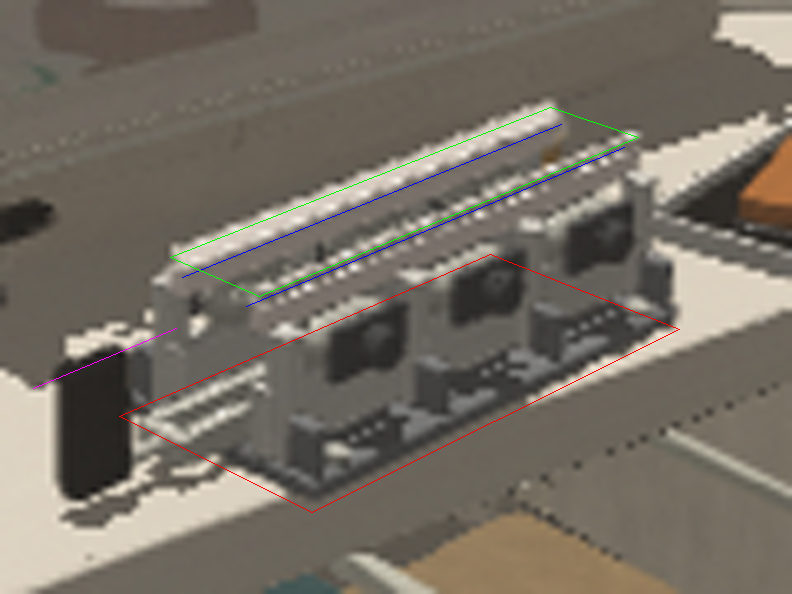

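Run:
```python
from h import *
print('grip vis',w2vis([.4457,.170]),'par vis',w2vis([.5118,.0054]))
print('pre',vis2w(0,.25),'home contact',vis2w(0,.1965))
print('par end', w2vis(px2w('top0',200+628/5.7,160+176/5.7,.026)))
```

```text
grip vis [-0.00023281  0.19342656] par vis [-0.00122536  0.01605299]
pre [0.4245398  0.22246765] home contact [0.44475429 0.17293357]
par end [ 0.00016653 -0.09569165]
```

Call:
drive_tool(
  moves="0.02 0.06 0.01 10 1; 0.03 0.06 0.01 10 1; 0.03 0.06 0.01 10 1; 0.03 0.06 0.01 10 1; 0.03 0.06 0 10 1; 0.03 0.06 0 10 1; 0.01 0.06 0 10 1; 0 0.06 0 10 1; 0 0.06 0 8 1; 0 0.06 0 0 1; 0 0.06 0 0 1; 0 0.06 0 0 1; 0 0.06 0 0 1",
  newtons=30,
)

```text
time: 1.78
ee_pos: [0.4204, 0.1862, 0.2711]
eef_rot: [0.397, 0.585, -0.396, 0.586]
ft_force: [0.8, -0.3, -0.5]
width: 0.0006
```

Call:
drive_tool(
  moves="0.009 0.02 -0.02 0 1; 0 0 -0.06 0 1; 0 0 -0.06 0 1; 0 0 -0.06 0 1; 0 0 -0.021 0 1; 0 0 0 0 1",
)

```text
time: 2.52
ee_pos: [0.4286, 0.2042, 0.0486]
eef_rot: [0.395, 0.587, -0.397, 0.585]
ft_force: [0.5, 0.1, 0.1]
width: 0.0005
```

Run:
```python
from h import *
st(); print(w2vis(r.read_state()['ee_pos']))
snap("top","top1"); snap("side","side1")
crop('top1','c',(180,170,300,260),6)
crop('side1','d',(180,160,300,250),6)
```

```text
t 2.52 p [0.4286 0.2042 0.0486] jaw 21.9 xz [-0.003 -0.    -1.   ] F [0.53 0.11 0.1 ] w 0.0005 q [ 0.28  0.34 -0.91  2.    0.33  0.95 -0.42]
[-0.00318353  0.23156526]
```

View pics/d.png

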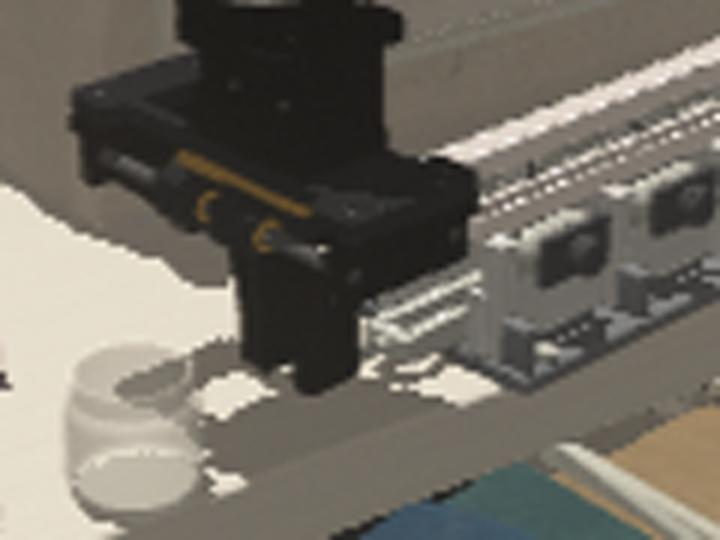

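Call:
drive_tool(
  moves="0.004 -0.0045 0 0 1; 0.0038 -0.0093 0 0 1; 0.0038 -0.0093 0 0 1; 0.0023 -0.0056 0 0 1; 0.001 -0.002 0 0 1; 0 0 0 0 1",
)

```text
time: 3.38
ee_pos: [0.4447, 0.1737, 0.0499]
eef_rot: [0.396, 0.586, -0.396, 0.586]
ft_force: [-0.5, 0.5, 0.3]
width: 0.0006
```

Run:
```python
from h import *
st(); print(w2vis(r.read_state()['ee_pos']))
```

```text
t 3.38 p [0.4447 0.1737 0.0499] jaw 21.8 xz [-0.  0. -1.] F [-0.48  0.54  0.28] w 0.0006 q [ 0.34  0.34 -0.9   2.    0.33  0.95 -0.34]
[0.00024141 0.19723944]
```

Keep pushing gently until a firm resistance shows.

Call:
drive_tool(
  moves="0.0008 -0.0018 0 0 1; 0 0 0 0 1",
)

```text
time: 3.62
ee_pos: [0.4455, 0.172, 0.05]
eef_rot: [0.396, 0.586, -0.396, 0.586]
ft_force: [-0.3, 0.5, -1.1]
width: 0.0005
```

Call:
drive_tool(
  moves="0.0008 -0.0018 0 0 1; 0 0 0 0 1",
)

```text
time: 3.88
ee_pos: [0.4459, 0.1712, 0.05]
eef_rot: [0.396, 0.586, -0.396, 0.585]
ft_force: [-1.6, 3.6, 0.7]
width: 0.0007
```

Call:
drive_tool(
  moves="0.0008 -0.0018 0 0 1; 0 0 0 0 1",
)

```text
time: 4.12
ee_pos: [0.4462, 0.1705, 0.05]
eef_rot: [0.396, 0.587, -0.395, 0.585]
ft_force: [-4.1, 8.4, 0.5]
width: 0.0005
```

Call:
drive_tool(
  moves="-0.006 0.014 0 0 1; 0 0 0.06 0 0.5; 0 0 0.06 0 0.2; 0 0.05 0.04 -10 0.2; 0 0.05 0 -10 0.2; -0.012 0.05 0 -10 0.2; -0.012 0.036 0 -11 0.2",
)

```text
out of range; nothing moved
```

Call:
drive_tool(
  moves="-0.0 0.0 0 0 0.2; 0 0 0 0 0.2",
)

```text
time: 4.38
ee_pos: [0.4453, 0.1694, 0.0495]
eef_rot: [0.395, 0.587, -0.396, 0.585]
ft_force: [-4.2, 2.3, -0.7]
width: 0.0133
```

Run:
```python
from h import *
st()
snap("wrist","w1",scale=1.5)
snap("top","top1")
crop('top1','c',(190,155,340,255),5)
```

```text
t 4.38 p [0.4453 0.1694 0.0495] jaw 21.9 xz [-0.003  0.    -1.   ] F [-4.18  2.29 -0.7 ] w 0.0133 q [ 0.35  0.34 -0.9   2.    0.32  0.95 -0.33]
```

View pics/w1.png

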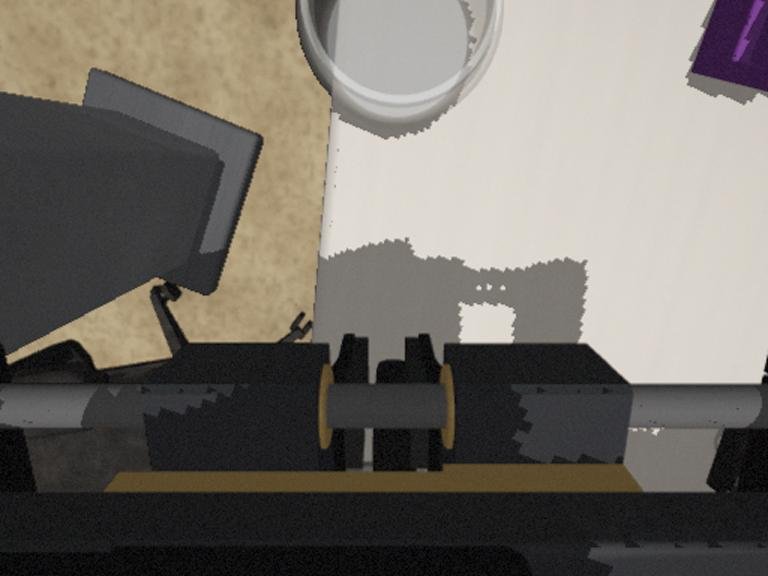

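View pics/c.png

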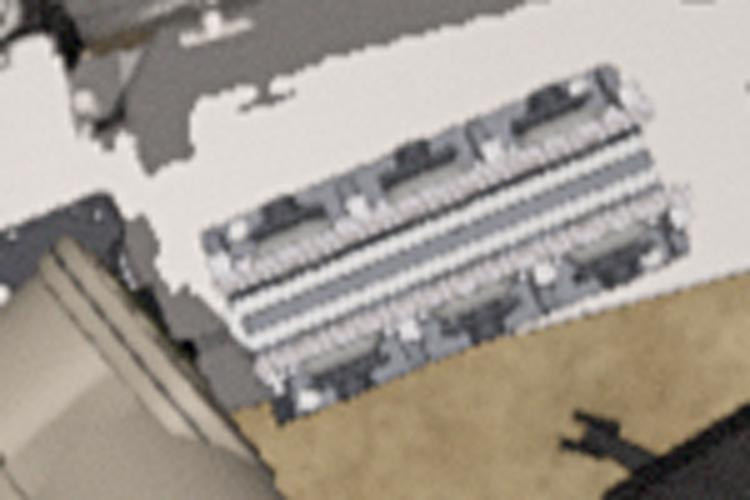

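Call:
drive_tool(
  moves="0 0 0 0 0.3; 0 0 0 0 0.3; 0 0 0.05 0 0.3; 0 0 0.06 0 0.3; 0 0.03 0.05 -10 0.3; -0.01 0.06 0 -10 0.3; -0.01 0.06 0 -10 0.3; -0.01 0.053 0 -10.5 0.3; 0 0 0 0 0.3",
)

```text
time: 5.6
ee_pos: [0.4203, 0.3506, 0.2105]
eef_rot: [0.558, 0.435, -0.558, 0.434]
ft_force: [-0.2, -0.1, -0.2]
width: 0.061
```

Run:
```python
from h import *
st()
snap("wrist","w1",scale=1.5)
snap("side","side2"); crop('side2','d',(100,170,340,270),3.3)
```

```text
t 5.6 p [0.4203 0.3506 0.2105] jaw -14.2 xz [-0.001  0.002 -1.   ] F [-0.15 -0.06 -0.16] w 0.061 q [ 0.04  0.31 -0.97  1.66  0.27  1.31 -1.22]
```

View pics/w1.png

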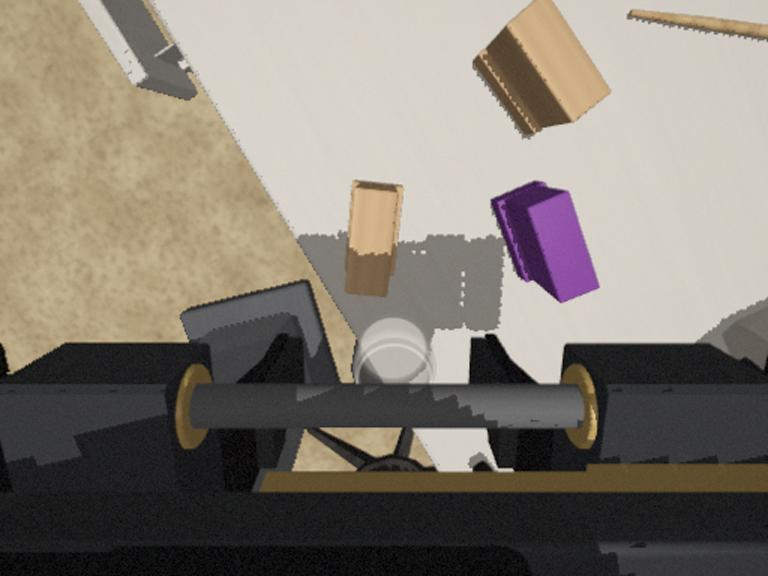

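View pics/d.png

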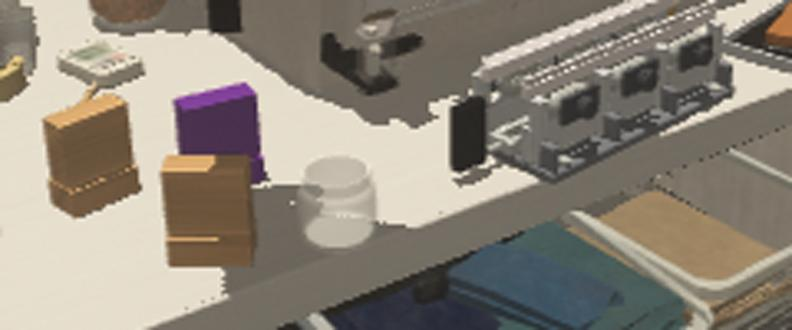

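```bash
cat >> h.py <<'E'
def quad(fn,pts,z,s=1.5,off=(0,0)):
    P=np.array([px2w(fn,off[0]+u/s,off[1]+v/s,z) for u,v in pts])[:,:2]
    n=len(pts)
    e=[np.linalg.norm(P[(i+1)%n]-P[i]) for i in range(n)]
    d=[np.degrees(np.arctan2(*(P[(i+1)%n]-P[i])[::-1])) for i in range(n)]
    print(fn,'c',P.mean(0).round(4),'edges',np.round(e,3),'dir',np.round(d,1))
    return P
E
python3 - <<'E'
from h import *
quad('w1',[(352,186),(403,190),(388,297),(345,293)],.082)
quad('w1',[(535,0),(610,92),(572,122),(505,30)],.082)
E
```

```text
w1 c [0.4179 0.3753] edges [0.029 0.065 0.026 0.064] dir [ -18.6 -111.8  160.3   70.9]
w1 c [0.5389 0.4463] edges [0.063 0.025 0.061 0.02 ] dir [ -59.2 -155.2  116.9   29.7]
```

Call:
drive_tool(
  moves="-0.0035 0.024 0 -5 0.3; 0 0 -0.05 0 0.3; 0 0 0 0 0.3",
)

```text
time: 6.08
ee_pos: [0.4189, 0.3673, 0.1577]
eef_rot: [-0.575, -0.408, 0.579, -0.409]
ft_force: [-0.8, -0.7, -0.5]
width: 0.0607
```

Run:
```python
from h import *
st()
snap("wrist","w1",scale=1.5)
```

```text
t 6.08 p [0.4189 0.3673 0.1577] jaw -19.4 xz [-0.004 -0.004 -1.   ] F [-0.84 -0.69 -0.45] w 0.0607 q [-0.03  0.39 -0.93  1.7   0.33  1.23 -1.38]
```

View pics/w1.png

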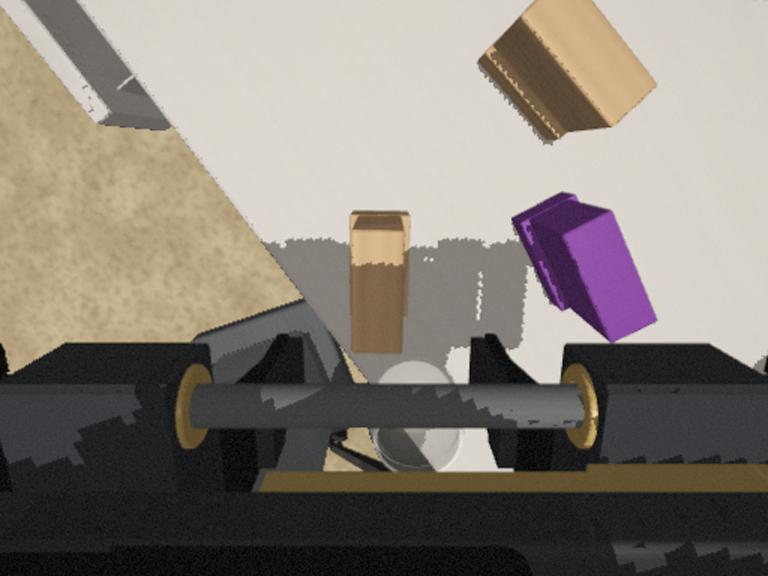

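Run:
```python
from h import *
quad('w1',[(350,217),(410,217),(402,352),(352,352)],.082)
st()
```

```text
w1 c [0.4187 0.3782] edges [0.028 0.069 0.026 0.069] dir [ -19.4 -112.   160.6   70.3]
t 6.12 p [0.4196 0.3684 0.1599] jaw -19.4 xz [-0.002 -0.002 -1.   ] F [ 0.18 -0.12  1.29] w 0.0611 q [-0.03  0.39 -0.93  1.69  0.33  1.23 -1.38]
```

Call:
drive_tool(
  moves="0 0 0 0 0.3; 0 0 0 0 0.3",
)

```text
time: 6.38
ee_pos: [0.42, 0.3706, 0.1619]
eef_rot: [0.578, 0.409, -0.576, 0.409]
ft_force: [-0.2, 0.0, -0.0]
width: 0.0609
```

Call:
drive_tool(
  moves="-0.002 0.0045 -0.045 0 0.3; 0 0 -0.045 0 0.3; 0 0 -0.008 0 0.3; 0 0 0 0 1; 0 0 0 0 1; 0 0 0 0 1; 0 0 0 0 1",
  newtons=40,
)

```text
time: 7.25
ee_pos: [0.4175, 0.3751, 0.063]
eef_rot: [0.577, 0.409, -0.577, 0.409]
ft_force: [-0.2, -0.5, 0.5]
width: 0.0288
```

Call:
drive_tool(
  moves="0 0 0.03 0 1; 0 0 0.05 0 1; 0 0 0.05 0 1; 0 0 0 0 1",
)

```text
time: 7.75
ee_pos: [0.4182, 0.3766, 0.1963]
eef_rot: [0.579, 0.409, -0.575, 0.409]
ft_force: [0.1, 0.4, -1.9]
width: 0.0258
```

Run:
```python
from h import *
st()
snap("wrist","w1",scale=1.5)
snap("side","side2"); crop('side2','d',(100,130,340,270),3.3)
```

```text
t 7.75 p [0.4182 0.3766 0.1963] jaw -19.4 xz [ 0.005  0.004 -1.   ] F [ 0.06  0.44 -1.89] w 0.0258 q [-0.03  0.36 -0.95  1.65  0.3   1.29 -1.38]
```

View pics/w1.png

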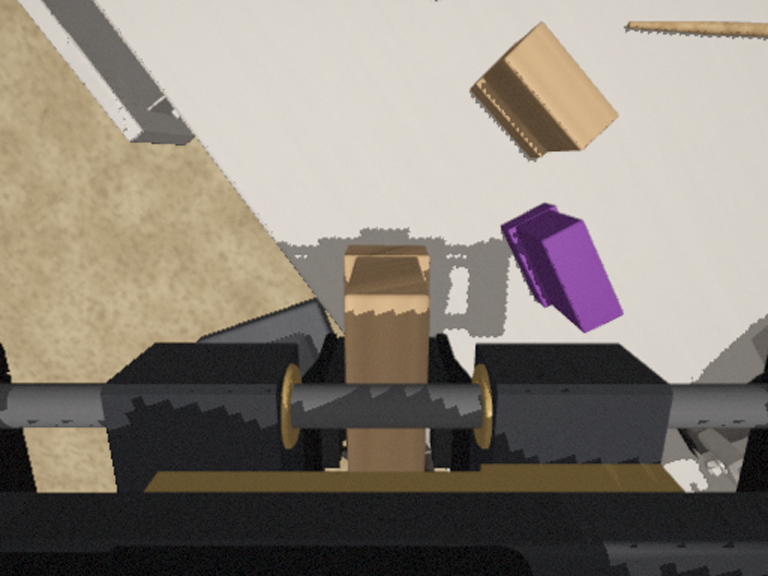

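View pics/d.png

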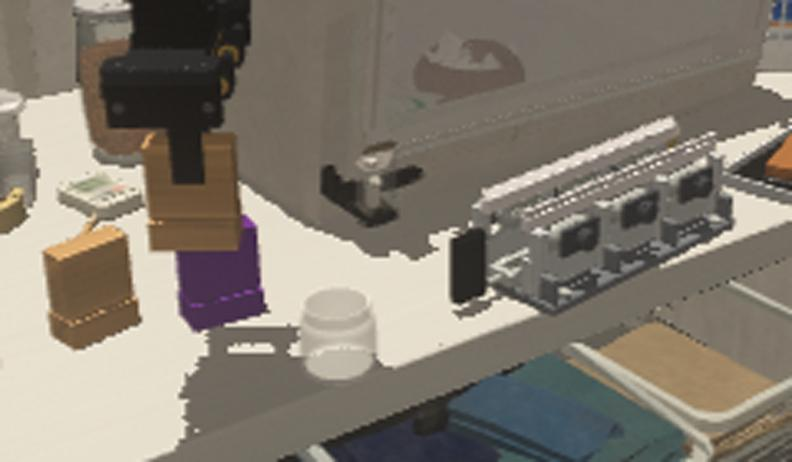

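Call:
drive_tool(
  moves="0 -0.02 0.01 5 1; 0.013 -0.04 0.01 10 1; 0.013 -0.045 0 10 1; 0.013 -0.045 0 10 1; 0.013 -0.045 0 6 1; 0.015 -0.045 0 0 1; 0.015 -0.045 0 0 1; 0.015 -0.045 0 0 1; 0.015 -0.045 0 0 1; 0.015 -0.045 0 0 1; 0.004 -0.04 0 0 1; 0 0 0 0 1; 0 0 0 0 1",
)

```text
time: 9.48
ee_pos: [0.5473, -0.0832, 0.2112]
eef_rot: [0.398, 0.585, -0.398, 0.583]
ft_force: [0.3, 0.5, -1.3]
width: 0.0257
```

Run:
```python
from h import *
st(); print(w2vis(r.read_state()['ee_pos']))
snap("wrist","w2",scale=1.5)
snap("top","top2",crop=(200,110,360,230),scale=5)
```

```text
t 9.47 p [ 0.5473 -0.0832  0.2112] jaw 21.4 xz [-0.002  0.001 -1.   ] F [ 0.27  0.52 -1.26] w 0.0257 q [ 0.8   0.3  -0.87  1.65  0.24  1.31  0.27]
[-0.00187344 -0.0793752 ]
```

View pics/w2.png

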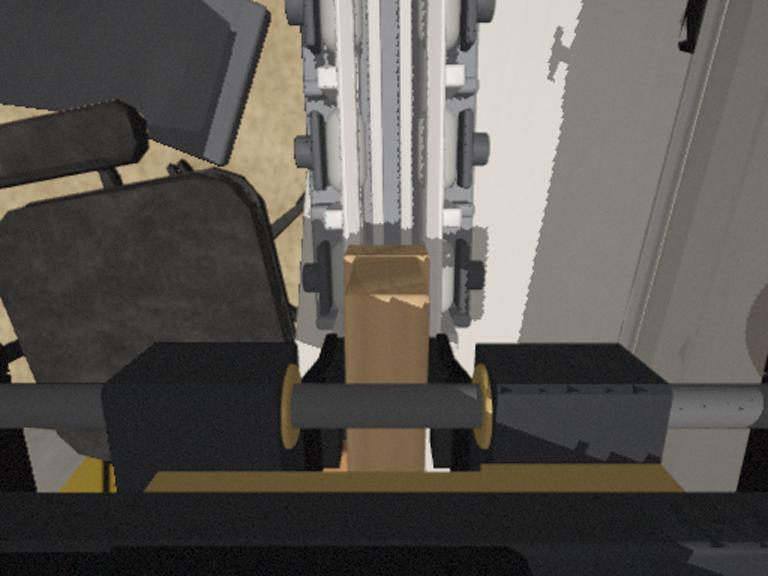

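View pics/top2.png

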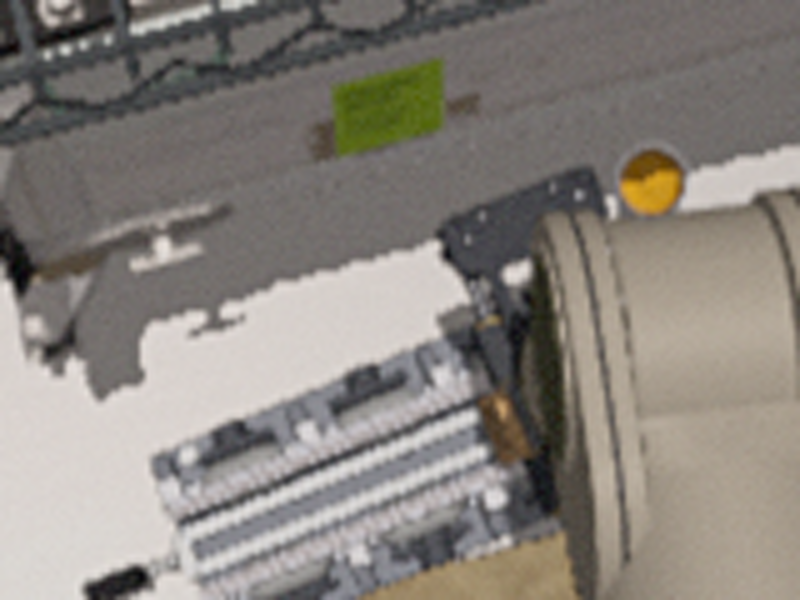

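Run:
```python
from h import *
crop('w2','c',(180,0,340,180),4)
```

```text
(no output)
```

View pics/c.png

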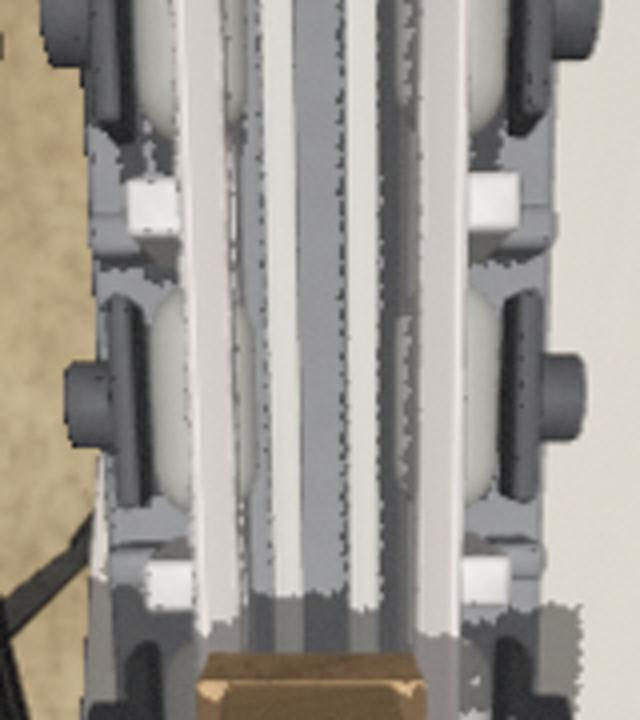

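Run:
```python
from h import *
for nm,z,L in (('par',.026,[(262,100),(383,100),(275,550),(382,550)]),('rail',.09,[(178,100),(468,100),(198,550),(461,550)])):
    P=np.array([px2w('w2',180+u/4,v/4,z)[:2] for u,v in L])
    print(nm,'width',np.linalg.norm(P[0]-P[1]).round(4),np.linalg.norm(P[2]-P[3]).round(4))
    m1,m2=(P[0]+P[1])/2,(P[2]+P[3])/2
    print(m1,m2,'dir',np.degrees(np.arctan2(*(m1-m2)[::-1])), 'vis',w2vis(m1),w2vis(m2))
# knobs mid bay z .056 row 400, cols 85, 565
for z in (.05,.056): print(w2vis(px2w('w2',180+90/4,400/4,z)),w2vis(px2w('w2',180+563/4,397/4,z)))
```

```text
par width 0.029 0.028
[0.49705721 0.05390805] [ 0.53782115 -0.04489225] dir 112.42051702611707 vis [0.00345304 0.0665356 ] [ 0.00386439 -0.04034298]
rail width 0.0563 0.0558
[0.50166141 0.04084744] [ 0.53478516 -0.03913332] dir 112.49672190835443 vis [0.00278111 0.0527035 ] [ 0.00322942 -0.03386383]
[-0.05240073 -0.00206919] [ 0.05918944 -0.00291344]
[-0.05140669 -0.00214915] [ 0.05804263 -0.0029772 ]
```

```bash
sed -i 's/^VC=.*/VC=np.array([0.5222,-0.0103]); VY=22.4/' h.py
python3 - <<'E'
from h import *
crop('w2','c',(210,150,310,240),7)
z=r.read_state()['ee_pos'][2]
for zz in (z+.019,):
    a=px2w('w2',345/1.5,294/1.5,zz);b=px2w('w2',429/1.5,294/1.5,zz); print(np.linalg.norm(a-b),w2vis((a+b)/2)-w2vis(r.read_state()['ee_pos']))
print('ee vis',w2vis(r.read_state()['ee_pos']),vis2w(0,-.08),vis2w(0,.08))
E
```

```text
0.02415631214532109 [0.00059316 0.03429297]
ee vis [-0.00407544 -0.0764413 ] [ 0.55268563 -0.08426368] [0.49171437 0.06366368]
```

View pics/c.png

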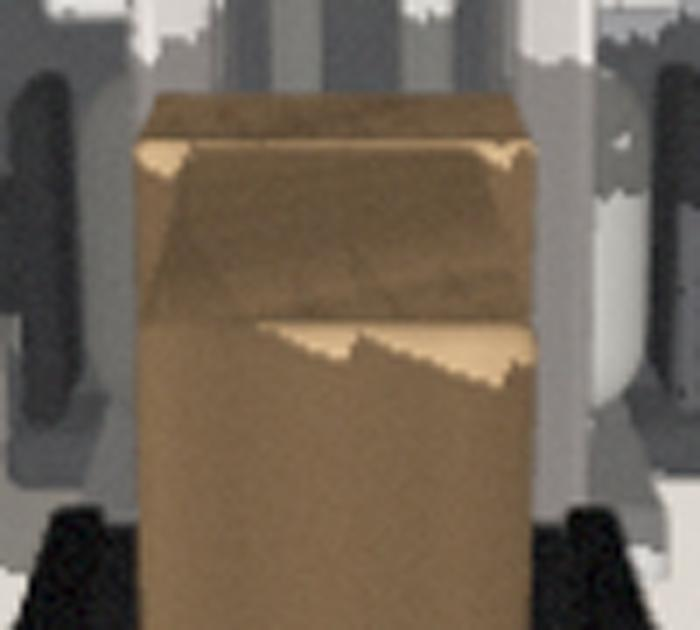

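Call:
drive_tool(
  moves="0.0058 -0.0036 0 0.9 1; 0 0 -0.04 0 1; 0 0 -0.035 0 1; 0 0 0 0 1; 0 0 0 0 1",
)

```text
time: 10.2
ee_pos: [0.5544, -0.0873, 0.1387]
eef_rot: [0.394, 0.587, -0.393, 0.588]
ft_force: [0.4, 0.9, -0.3]
width: 0.0257
```

Run:
```python
from h import *
st(); print(w2vis(r.read_state()['ee_pos']))
snap("wrist","w2",crop=(150,0,362,240),scale=2.5)
snap("side","side2"); crop('side2','d',(220,100,400,240),4)
```

```text
t 10.2 p [ 0.5544 -0.0873  0.1387] jaw 22.3 xz [ 0.001 -0.    -1.   ] F [ 0.35  0.85 -0.26] w 0.0257 q [ 0.77  0.39 -0.84  1.72  0.31  1.18  0.24]
[ 0.00044115 -0.08345182]
```

View pics/w2.png

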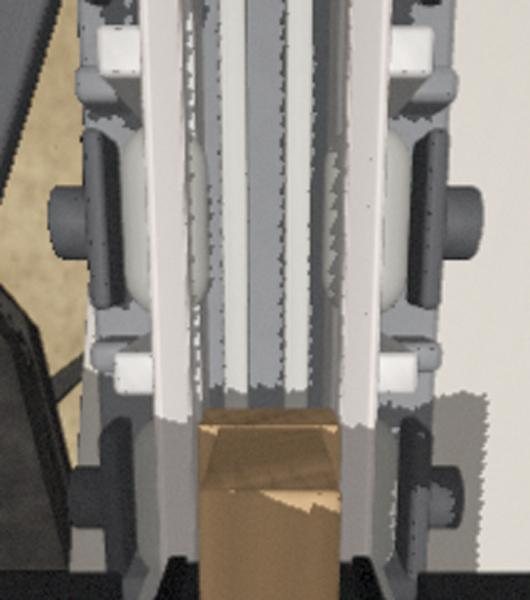

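View pics/d.png

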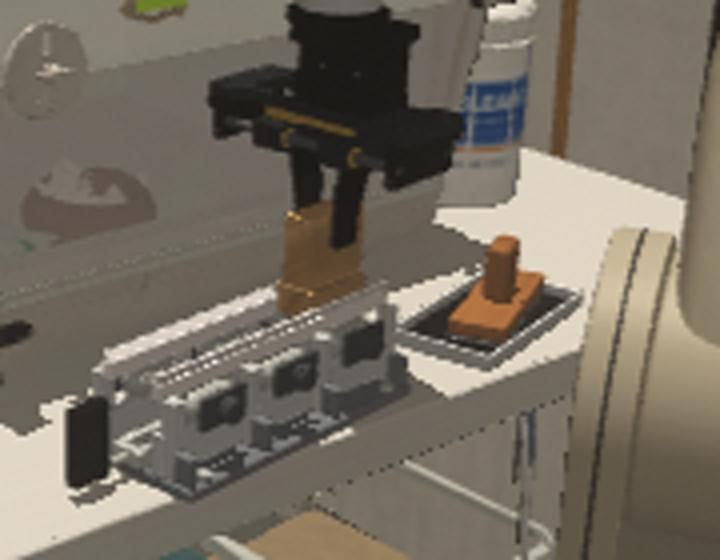

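Call:
drive_tool(
  moves="0 0.001 -0.007 0 1; 0 0 0 0 1; 0 0 0 0 1",
)

```text
time: 10.68
ee_pos: [0.5535, -0.0866, 0.1304]
eef_rot: [0.394, 0.587, -0.394, 0.587]
ft_force: [-1.2, -0.3, -1.0]
width: 0.0259
```

Call:
drive_tool(
  moves="0 0 -0.002 0 1; 0 0 0 0 1",
)

```text
time: 10.92
ee_pos: [0.5541, -0.0866, 0.1289]
eef_rot: [0.394, 0.587, -0.394, 0.588]
ft_force: [-1.3, -1.8, 3.8]
width: 0.026
```

Call:
drive_tool(
  moves="0 0 -0.002 0 1; 0 0 0 0 1",
)

```text
time: 11.18
ee_pos: [0.5543, -0.0866, 0.1268]
eef_rot: [0.394, 0.587, -0.394, 0.588]
ft_force: [0.4, -0.8, 3.8]
width: 0.0258
```

Call:
drive_tool(
  moves="0 0 0 0 0.3; 0 0 0 0 0.3; 0 0 0 0 0.3; 0 0 0.05 0 0.3; 0 0 0.05 0 0.3; 0 0 0 0 0.3",
)

```text
time: 11.92
ee_pos: [0.5555, -0.0863, 0.23]
eef_rot: [0.395, 0.585, -0.393, 0.589]
ft_force: [0.9, -0.1, -0.8]
width: 0.0607
```

Run:
```python
from h import *
st(); print(w2vis(r.read_state()['ee_pos']))
snap("wrist","w2",scale=1.5)
snap("side","side2"); crop('side2','d',(220,100,400,240),4)
```

```text
t 11.93 p [ 0.5555 -0.0863  0.23  ] jaw 22.3 xz [ 0.006 -0.001 -1.   ] F [ 0.85 -0.1  -0.82] w 0.0607 q [ 0.8   0.3  -0.87  1.61  0.24  1.34  0.29]
[ 0.00188084 -0.08295328]
```

View pics/d.png

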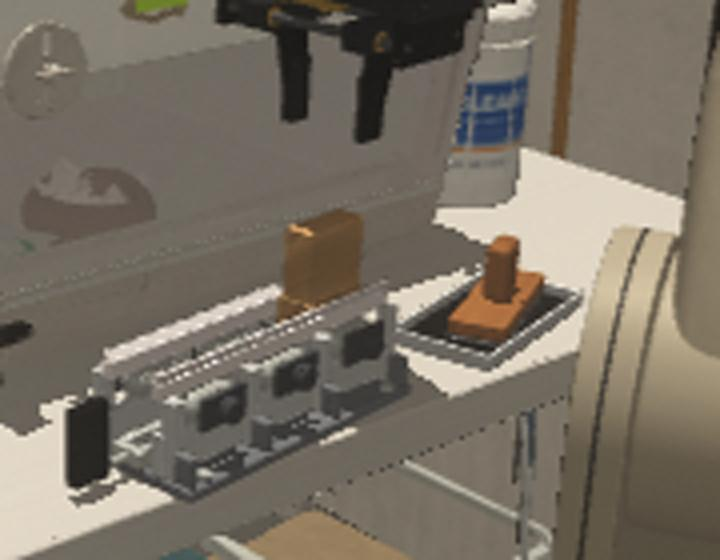

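Call:
drive_tool(
  moves="-0.025 0.055 0 0 0.3; -0.025 0.055 0 0 0.3; -0.025 0.055 0 0 0.3; -0.015 0.055 0 0 0.3; 0 0.055 0 0 0.3; 0 0.055 0 0 0.3; 0.02 0.055 0 4 0.3; 0.02 0.055 0 0 0.3; 0.02 0.05 0 0 0.3; 0.015 0.04 -0.03 0 0.3; 0 0 0 0 0.3; 0 0 0 0 0.3",
)

```text
time: 13.52
ee_pos: [0.5383, 0.443, 0.1953]
eef_rot: [0.372, 0.601, -0.374, 0.6]
ft_force: [-0.2, -0.4, -0.0]
width: 0.0611
```

Run:
```python
from h import *
st()
snap("wrist","w3",scale=1.5)
```

```text
t 13.53 p [0.5383 0.443  0.1953] jaw 26.3 xz [-0.002 -0.001 -1.   ] F [-0.16 -0.45 -0.02] w 0.0611 q [-0.17  0.7  -0.96  1.25  0.56  1.46 -0.61]
```

View pics/w3.png

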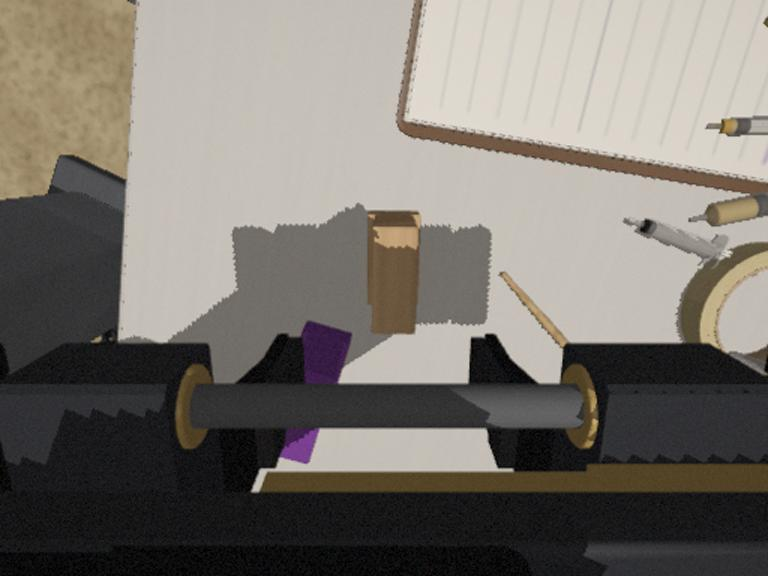

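Run:
```python
from h import *
crop('w3','c',(230,130,300,230),6)
P=quad('w3',[(371,225),(419,225),(414,332),(371,332)],.082)
```

```text
w3 c [0.5405 0.4487] edges [0.027 0.063 0.025 0.063] dir [  26.3  -65.3 -153.7  115.8]
```

View pics/c.png

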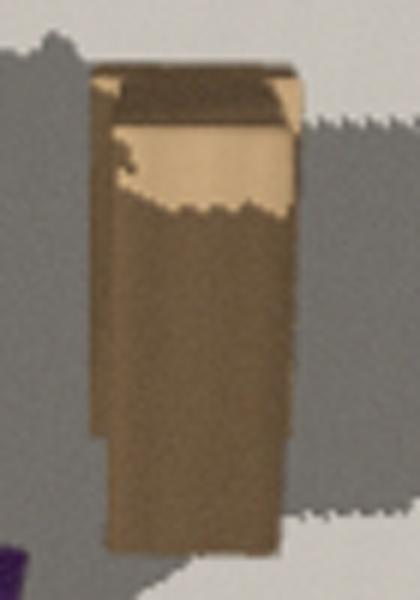

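Call:
drive_tool(
  moves="0.002 0.005 -0.05 0.3 0.3; 0 0 -0.05 0 0.3; 0 0 -0.032 0 0.3; 0 0 0 0 0.3; 0 0 0 0 1; 0 0 0 0 1; 0 0 0 0 1; 0 0 0 0 1; 0 0 0.03 0 1; 0 0 0.06 0 1; 0 0 0.06 0 1; 0 0 0 0 1",
)

```text
time: 15.08
ee_pos: [0.5414, 0.4505, 0.2201]
eef_rot: [0.374, 0.601, -0.369, 0.602]
ft_force: [-0.6, -0.1, -1.9]
width: 0.0255
```

Run:
```python
from h import *
st()
snap("wrist","w3",crop=(200,130,320,230),scale=5)
snap("side","side2"); crop('side2','d',(100,100,340,270),3.3)
```

```text
t 15.07 p [0.5414 0.4505 0.2201] jaw 26.6 xz [ 0.005  0.006 -1.   ] F [-0.57 -0.07 -1.85] w 0.0255 q [-0.19  0.69 -0.97  1.21  0.56  1.5  -0.6 ]
```

View pics/w3.png

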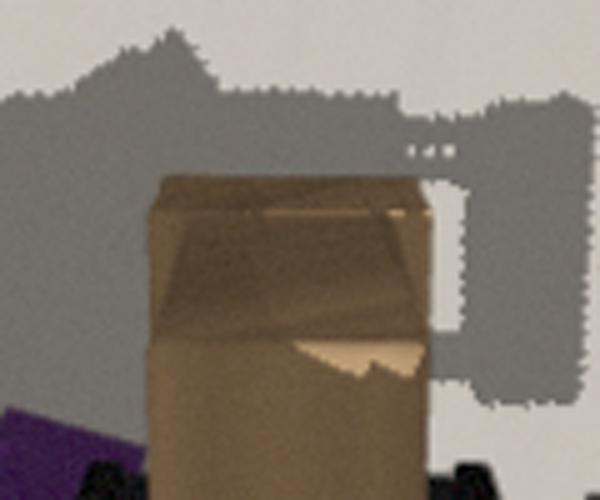

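View pics/d.png

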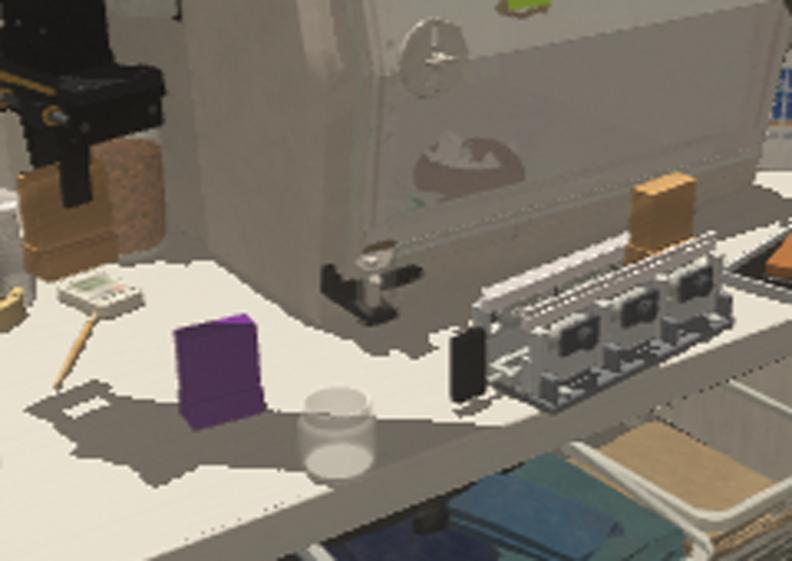

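Call:
drive_tool(
  moves="-0.03 -0.03 0 0 1; -0.03 -0.05 0 -2 1; -0.015 -0.055 0 -2.2 1; 0 -0.055 0 0 1; 0 -0.055 0 0 1; 0.005 -0.055 0 0 1; 0.015 -0.055 0 0 1; 0.006 -0.033 0 0 1; 0 0 0 0 1; 0 0 0 0 1",
)

```text
time: 16.42
ee_pos: [0.491, 0.0609, 0.2134]
eef_rot: [0.393, 0.588, -0.393, 0.587]
ft_force: [0.3, 0.4, -0.8]
width: 0.0257
```

Run:
```python
from h import *
st();print(w2vis(r.read_state()['ee_pos']))
snap("wrist","w3",crop=(150,0,362,240),scale=2.5)
```

```text
t 16.43 p [0.491  0.0609 0.2134] jaw 22.4 xz [-0.002  0.001 -1.   ] F [ 0.27  0.41 -0.8 ] w 0.0257 q [ 0.79  0.19 -1.09  1.78  0.17  1.28  0.05]
[-0.00174485  0.07774476]
```

View pics/w3.png

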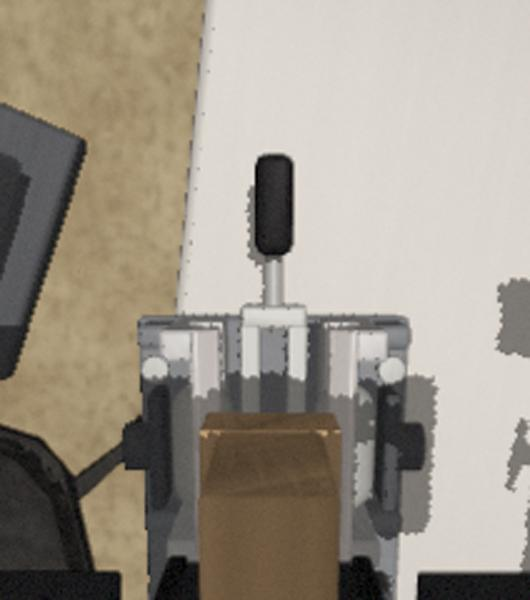

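Run:
```python
from h import *
for v in (157,172,252): print(w2vis(px2w('w3',150+275/2.5,v/2.5,.073)))
print(w2vis(px2w('w3',150+275/2.5,316/2.5,.0)),w2vis(px2w('w3',150+275/2.5,316/2.5,.05)))
```

```text
[0.00069685 0.18462053]
[0.00070814 0.17980873]
[0.00077019 0.15336048]
[0.00139521 0.126262  ] [0.00100272 0.12964408]
```

Call:
drive_tool(
  moves="0.0020 0.0013 0 0 1; 0 0 -0.04 0 1; 0 0 -0.036 0 1; 0 0 0 0 1; 0 0 0 0 1; 0 0 -0.003 0 1; 0 0 0 0 1",
)

```text
time: 17.35
ee_pos: [0.4942, 0.0618, 0.136]
eef_rot: [0.394, 0.587, -0.393, 0.588]
ft_force: [0.2, -0.6, -0.7]
width: 0.0257
```

Call:
drive_tool(
  moves="0 0 -0.004 0 1; 0 0 0 0 1; 0 0 0 0 1",
)

```text
time: 17.73
ee_pos: [0.4936, 0.0616, 0.1313]
eef_rot: [0.393, 0.588, -0.393, 0.587]
ft_force: [-1.8, -0.1, -1.1]
width: 0.0254
```

Run:
```python
from h import *
st();print(w2vis(r.read_state()['ee_pos']))
snap("wrist","w3",crop=(150,0,362,240),scale=2.5)
snap("side","side2"); crop('side2','d',(220,100,400,240),4)
```

```text
t 17.73 p [0.4936 0.0616 0.1313] jaw 22.4 xz [-0. -0. -1.] F [-1.81 -0.06 -1.09] w 0.0254 q [ 0.72  0.3  -1.05  1.88  0.29  1.13 -0.04]
[0.00095667 0.07738322]
```

View pics/d.png

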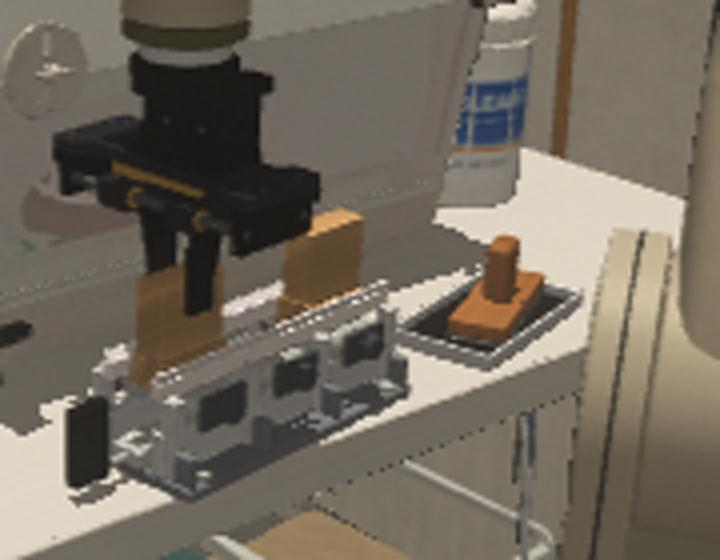

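Call:
drive_tool(
  moves="0 0.001 -0.003 0 1; 0 0 0 0 1",
)

```text
time: 18.08
ee_pos: [0.4936, 0.0626, 0.1282]
eef_rot: [0.393, 0.588, -0.393, 0.588]
ft_force: [-1.5, -2.5, 0.4]
width: 0.0258
```

Call:
drive_tool(
  moves="0 0 -0.0015 0 1; 0 0 0 0 1",
)

```text
time: 18.32
ee_pos: [0.4938, 0.0628, 0.127]
eef_rot: [0.393, 0.588, -0.393, 0.588]
ft_force: [-1.5, -1.4, 4.0]
width: 0.0258
```

Contact made. I'll release, lift, then go towards the rubbing block and turn to jaw angle −49°.

Call:
drive_tool(
  moves="0 0 0 0 0.3; 0 0 0 0 0.3; 0 0 0 0 0.3; 0 0 0.05 0 0.3; 0 0 0.06 0 0.3; 0 0 0.02 0 0.3; 0 0 0 0 0.3",
)

```text
time: 19.2
ee_pos: [0.4945, 0.0629, 0.2581]
eef_rot: [0.394, 0.587, -0.393, 0.588]
ft_force: [-0.4, -0.3, -0.1]
width: 0.0608
```

Run:
```python
from h import *
st();print(w2vis(r.read_state()['ee_pos']))
snap("top","top3")
crop('top3','c',(200,120,430,230),3.4)
snap("side","side2"); crop('side2','d',(220,100,400,240),4)
```

```text
t 19.2 p [0.4945 0.0629 0.2581] jaw 22.4 xz [ 0.003 -0.    -1.   ] F [-0.37 -0.29 -0.06] w 0.0608 q [ 0.82  0.15 -1.11  1.71  0.14  1.36  0.07]
[0.00226379 0.07826138]
```

View pics/d.png

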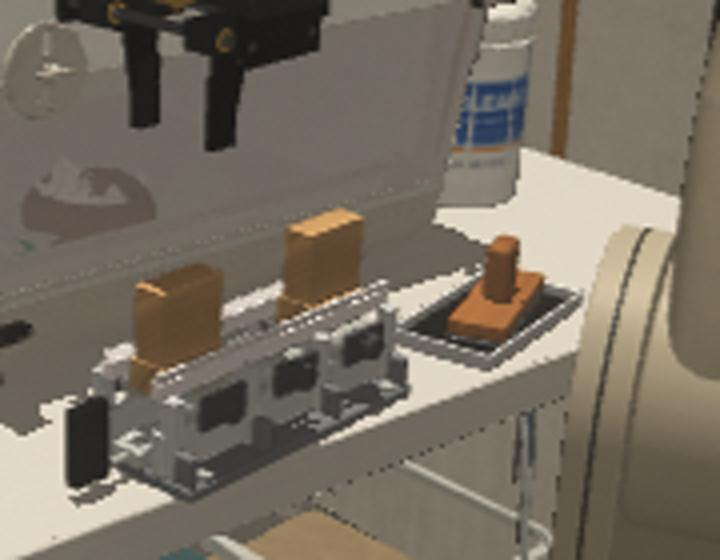

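View pics/c.png

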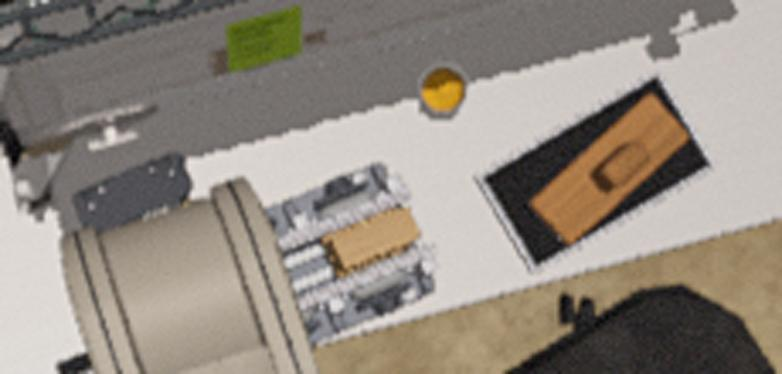

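Call:
drive_tool(
  moves="0 -0.04 0 -10.2 0; 0 -0.05 0 -10.2 0; 0.01 -0.05 0 -10.2 0; 0.02 -0.05 0 -10.2 0; 0.03 -0.05 0 -10.2 0; 0.03 -0.05 0 -10.2 0; 0.02 -0.05 0 -10.2 0; 0.012 -0.017 0 0 0; 0 0 -0.05 0 0; 0 0 0 0 0; 0 0 0 0 0",
  newtons=60,
)

```text
time: 20.68
ee_pos: [0.6158, -0.2938, 0.2076]
eef_rot: [0.662, 0.248, -0.662, 0.248]
ft_force: [-0.1, 0.4, 0.0]
width: 0.0872
```

Run:
```python
from h import *
st();print(w2vis(r.read_state()['ee_pos']))
snap("wrist","w4",scale=1.5)
```

```text
t 20.68 p [ 0.6158 -0.2938  0.2076] jaw -49.0 xz [ 0.  0. -1.] F [-0.05  0.42  0.04] w 0.0872 q [ 0.84  0.57 -0.7   1.29  0.36  1.41 -0.69]
[-0.02145818 -0.29781598]
```

View pics/w4.png

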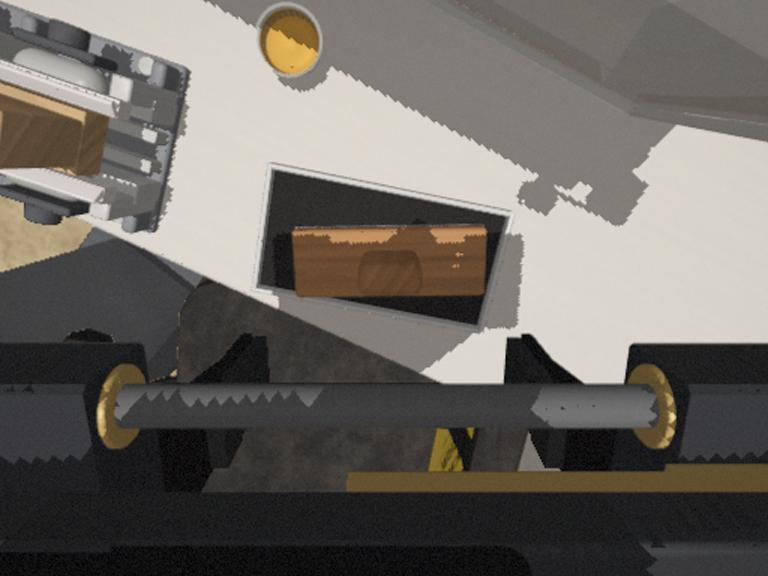

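Run:
```python
from h import *
quad('w4',[(293,229),(487,227),(486,295),(298,297)],.026)
quad('w4',[(360,255),(422,255),(420,292),(358,292)],.076)
quad('w4',[(273,166),(510,212),(479,325),(258,289)],.014)
```

```text
w4 c [ 0.6179 -0.2967] edges [0.136 0.05  0.137 0.05 ] dir [ -48.4 -136.6  131.6   42.3]
w4 c [ 0.6203 -0.2931] edges [0.037 0.023 0.038 0.023] dir [ -49.  -140.9  131.    37.2]
w4 c [ 0.6182 -0.2869] edges [0.171 0.088 0.17  0.091] dir [ -59.8 -150.7  121.3   30.3]
```

Call:
drive_tool(
  moves="0.0025 -0.002 -0.05 0.3 0; 0 0 -0.06 0 0; 0 0 -0.045 0 0; 0 0 0 0 0; 0 0 -0.011 0 0; 0 0 0 0 0; 0 0 0 0 1; 0 0 0 0 1; 0 0 0 0 1; 0 0 0 0 1",
  newtons=60,
)

```text
time: 21.98
ee_pos: [0.6182, -0.2963, 0.0409]
eef_rot: [0.662, 0.249, -0.662, 0.249]
ft_force: [-0.1, -0.1, 0.3]
width: 0.0551
```

Run:
```python
from h import *
st()
snap("wrist","w4",scale=1.5)
```

```text
t 21.98 p [ 0.6182 -0.2963  0.0409] jaw -48.7 xz [ 0.  0. -1.] F [-0.05 -0.05  0.28] w 0.0551 q [ 0.82  0.71 -0.64  1.45  0.45  1.13 -0.75]
```

View pics/w4.png

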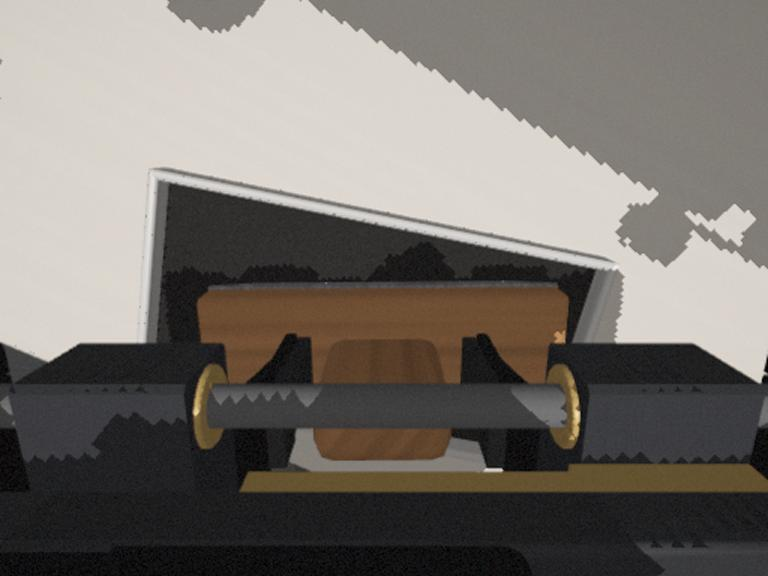

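Call:
drive_tool(
  moves="0 0 0 0 1; 0 0 0 0 1; 0 0 0 0 1; 0 0 0 0 1",
)

```text
time: 22.52
ee_pos: [0.6181, -0.2961, 0.0408]
eef_rot: [0.662, 0.25, -0.662, 0.249]
ft_force: [-0.4, 0.0, 1.3]
width: 0.04
```

Call:
drive_tool(
  moves="0 0 0.03 0 1; 0 0 0.05 0 1; 0 0 0.06 0 1; 0 0 0.05 0 1; 0 0 0 0 1",
)

```text
time: 23.15
ee_pos: [0.6199, -0.2966, 0.2354]
eef_rot: [0.664, 0.248, -0.66, 0.251]
ft_force: [0.5, -0.9, -3.0]
width: 0.0399
```

Run:
```python
from h import *
st()
snap("wrist","w4",scale=1.5)
snap("side","side2"); crop('side2','d',(220,60,400,240),3.5)
```

```text
t 23.15 p [ 0.6199 -0.2966  0.2354] jaw -48.7 xz [ 0.007 -0.003 -1.   ] F [ 0.46 -0.93 -2.98] w 0.0399 q [ 0.84  0.56 -0.7   1.25  0.35  1.45 -0.68]
```

View pics/w4.png

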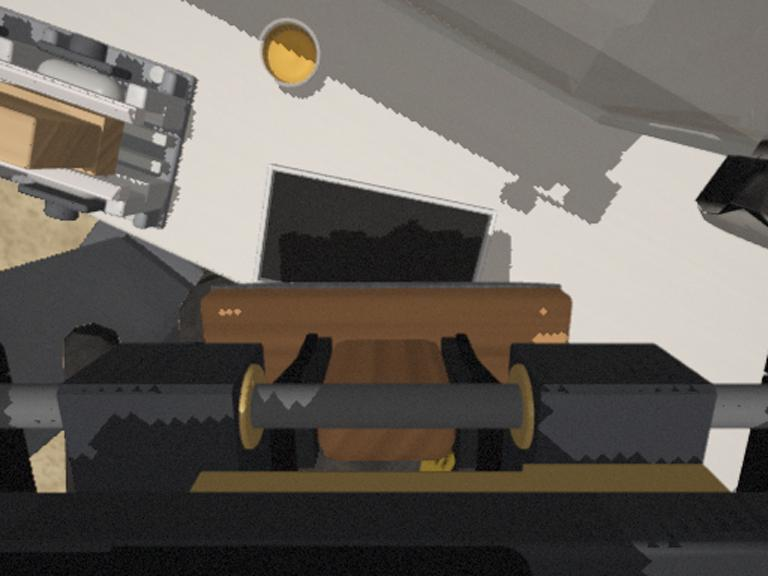

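View pics/d.png

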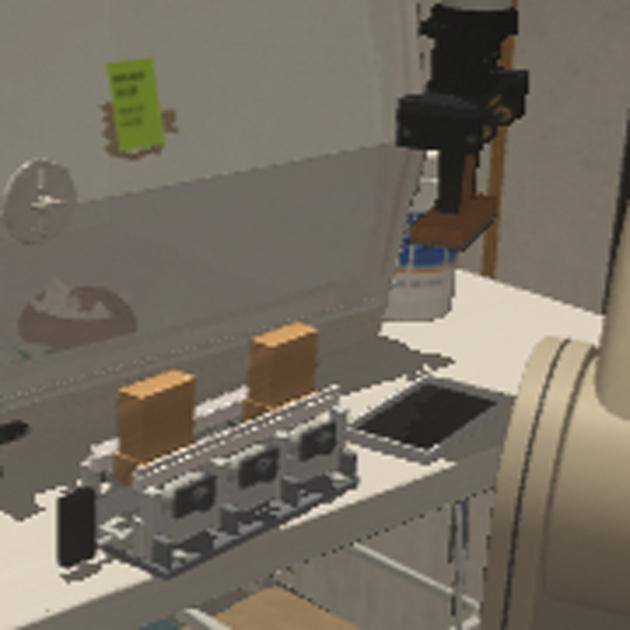

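Call:
drive_tool(
  moves="-0.012 0.04 0.01 -6 1; -0.012 0.04 0 -6 1; -0.014 0.045 0 -6.9 1; -0.014 0.045 0 0 1; -0.015 0.042 0 0 1; 0 0 0 0 1; 0 0 0 0 1",
)

```text
time: 24.12
ee_pos: [0.5506, -0.0852, 0.2394]
eef_rot: [-0.693, -0.137, 0.694, -0.137]
ft_force: [0.2, 0.2, -2.9]
width: 0.0398
```

Run:
```python
from h import *
st();print(w2vis(r.read_state()['ee_pos']))
snap("wrist","w4",scale=1.5)
snap("side","side2"); crop('side2','d',(220,60,400,240),3.5)
```

```text
t 24.12 p [ 0.5506 -0.0852  0.2394] jaw -67.6 xz [-0.002 -0.    -1.   ] F [ 0.17  0.15 -2.92] w 0.0398 q [ 0.73  0.27 -0.78  1.6   0.19  1.35 -1.25]
[-0.00230751 -0.08001313]
```

View pics/d.png

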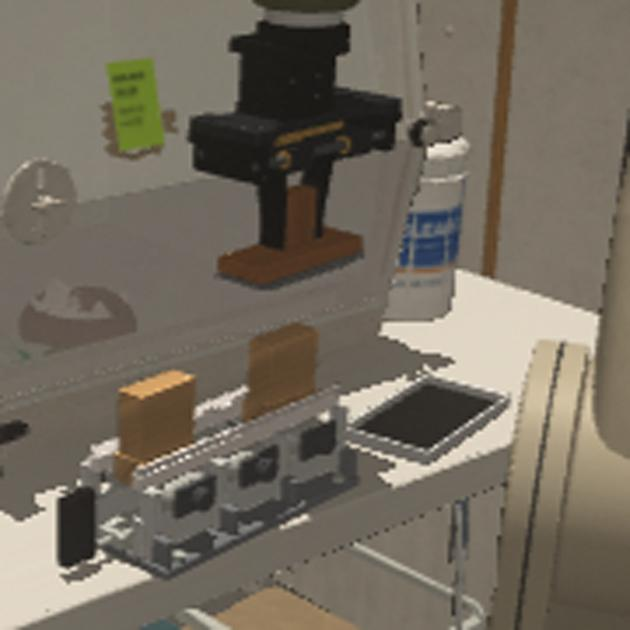

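View pics/w4.png

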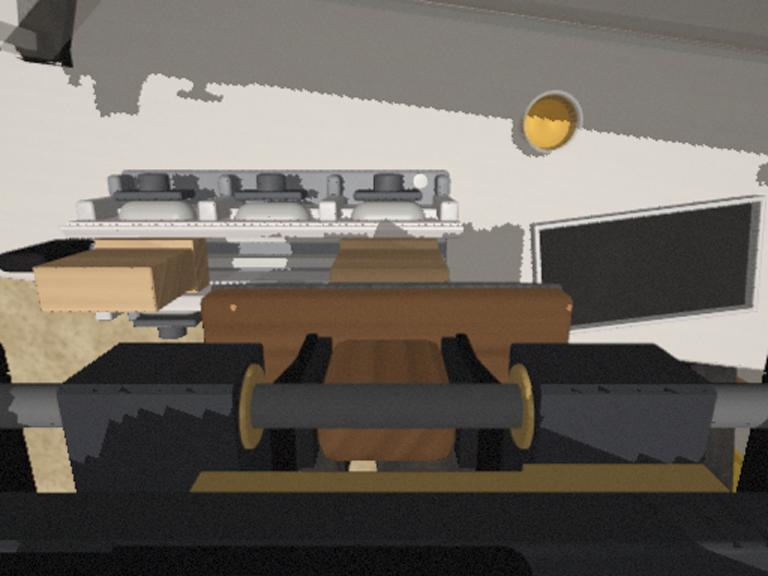

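Call:
drive_tool(
  moves="0.0021 0.0009 -0.03 0 1; 0 0 -0.02 0 1; 0 0 0 0 1; 0 0 0 0 1",
)

```text
time: 24.72
ee_pos: [0.5537, -0.0838, 0.1915]
eef_rot: [0.694, 0.137, -0.693, 0.137]
ft_force: [1.2, -0.2, -2.4]
width: 0.0398
```

Call:
drive_tool(
  moves="0 0 -0.006 0 1; 0 0 0 0 1; 0 0 -0.003 0 1; 0 0 0 0 1",
)

```text
time: 25.22
ee_pos: [0.5532, -0.0834, 0.1817]
eef_rot: [-0.694, -0.137, 0.694, -0.137]
ft_force: [-0.4, -0.1, -2.7]
width: 0.0393
```

Call:
drive_tool(
  moves="0 0 -0.003 0 1; 0 0 -0.002 0 1; 0 0 0 0 1",
)

```text
time: 25.6
ee_pos: [0.5536, -0.0834, 0.1772]
eef_rot: [0.694, 0.137, -0.693, 0.137]
ft_force: [-0.8, 0.7, 2.6]
width: 0.0398
```

Call:
drive_tool(
  moves="0 0 -0.003 0 1; 0 0 -0.003 0 1; 0 0 0 0 1",
)

```text
time: 25.98
ee_pos: [0.5528, -0.0835, 0.1701]
eef_rot: [-0.693, -0.138, 0.694, -0.137]
ft_force: [0.2, 0.6, -3.5]
width: 0.0396
```

Run:
```python
from h import *
st();print(w2vis(r.read_state()['ee_pos']))
snap("wrist","w4",scale=1.5)
snap("side","side2"); crop('side2','d',(240,110,380,230),5.5)
```

```text
t 25.98 p [ 0.5528 -0.0835  0.1701] jaw -67.6 xz [-0.001  0.    -1.   ] F [ 0.25  0.57 -3.51] w 0.0396 q [ 0.71  0.33 -0.76  1.69  0.24  1.22 -1.29]
[ 0.00043351 -0.07930356]
```

View pics/d.png

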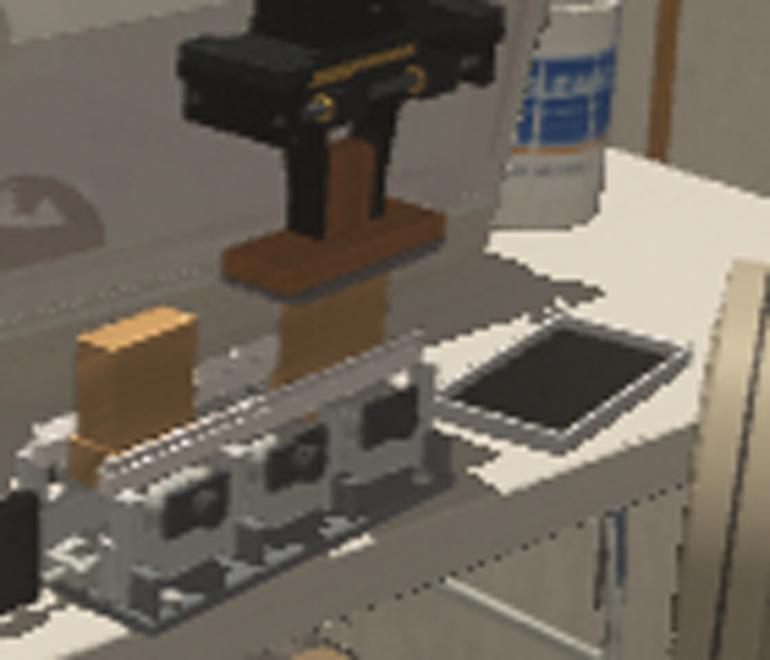

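View pics/w4.png

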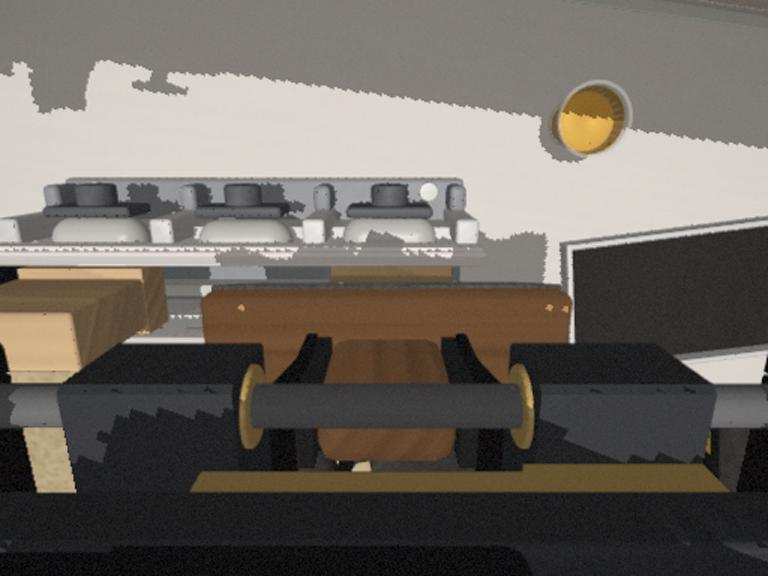

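Call:
drive_tool(
  moves="0 0 -0.005 0 1; 0 0 -0.005 0 1; 0 0 0 0 1",
)

```text
time: 26.45
ee_pos: [0.5529, -0.0834, 0.1602]
eef_rot: [-0.693, -0.138, 0.694, -0.137]
ft_force: [-0.1, 0.3, -3.5]
width: 0.0397
```

Call:
drive_tool(
  moves="0 0 -0.005 0 1; 0 0 -0.004 0 1; 0 0 0 0 1",
)

```text
time: 26.82
ee_pos: [0.553, -0.0834, 0.1513]
eef_rot: [-0.693, -0.138, 0.694, -0.137]
ft_force: [-0.0, -0.1, -2.3]
width: 0.0396
```

Run:
```python
from h import *
st();print(w2vis(r.read_state()['ee_pos']))
snap("side","side2"); crop('side2','d',(240,110,380,230),5.5)
```

```text
t 26.82 p [ 0.553  -0.0834  0.1513] jaw -67.6 xz [-0.001  0.    -1.   ] F [-0.01 -0.11 -2.26] w 0.0396 q [ 0.7   0.34 -0.76  1.71  0.25  1.19 -1.3 ]
[ 0.0005982  -0.07928049]
```

View pics/d.png

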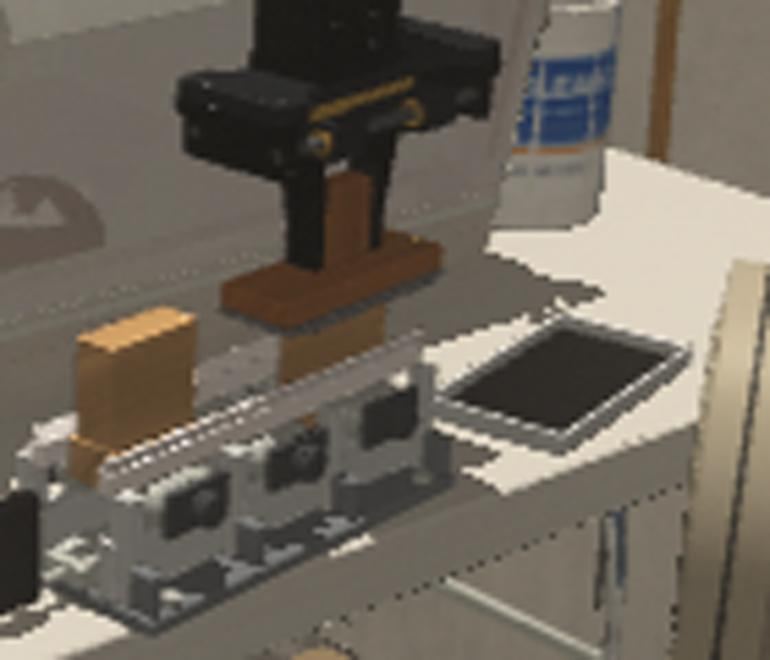

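Call:
drive_tool(
  moves="0 0 -0.004 0 1; 0 0 -0.002 0 1; 0 0 0 0 1",
)

```text
time: 27.25
ee_pos: [0.5531, -0.0833, 0.1455]
eef_rot: [-0.693, -0.138, 0.694, -0.137]
ft_force: [-0.5, 0.3, -3.0]
width: 0.0394
```

Call:
drive_tool(
  moves="0 0 -0.002 0 1; 0 0 0 0 1",
)

```text
time: 27.5
ee_pos: [0.5536, -0.0833, 0.1447]
eef_rot: [0.694, 0.137, -0.693, 0.138]
ft_force: [-2.1, 0.6, 5.0]
width: 0.0398
```

Call:
drive_tool(
  moves="0 0 -0.002 0 1; 0 0 0 0 1",
)

```text
time: 27.75
ee_pos: [0.5542, -0.0831, 0.1446]
eef_rot: [0.694, 0.137, -0.693, 0.138]
ft_force: [-7.7, 0.8, 21.9]
width: 0.0397
```

Call:
drive_tool(
  moves="0 0 -0.001 0 1; 0 0 0 0 1; 0 0 0.01 0 1; 0 0 0.05 0 1; 0 0 0.04 0 1; -0.02 0.049 0 0 1; -0.02 0.049 0 0 1; -0.021 0.05 0 0 1; 0 0 0 0 1; 0 0 0 0 1",
)

```text
time: 29.0
ee_pos: [0.4924, 0.0641, 0.2408]
eef_rot: [0.694, 0.137, -0.694, 0.138]
ft_force: [0.4, -0.8, -2.3]
width: 0.0395
```

Run:
```python
from h import *
st();print(w2vis(r.read_state()['ee_pos']))
snap("side","side2"); crop('side2','d',(240,80,380,230),4)
snap("wrist","w4",scale=1.5)
```

```text
t 29.0 p [0.4924 0.0641 0.2408] jaw -67.6 xz [ 0.    -0.001 -1.   ] F [ 0.4  -0.84 -2.32] w 0.0395 q [ 0.62  0.12 -0.89  1.74  0.1   1.32 -1.47]
[0.00080516 0.08018709]
```

View pics/d.png

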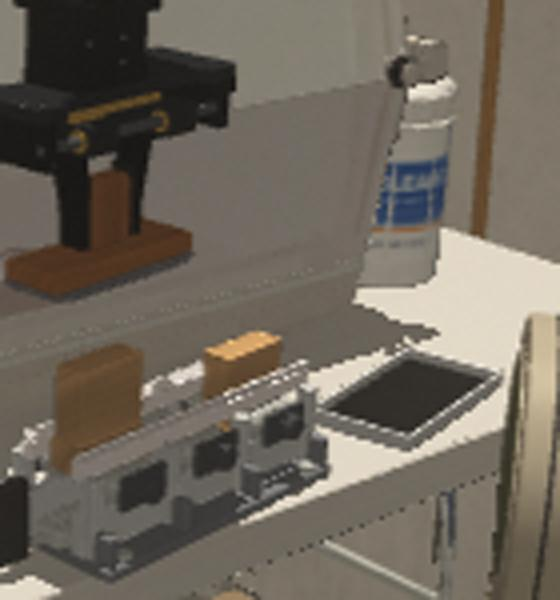

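View pics/w4.png

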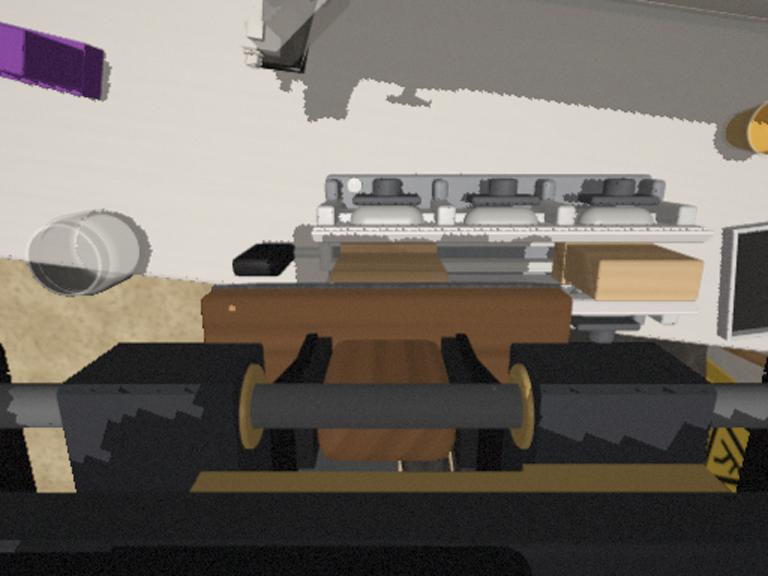

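Call:
drive_tool(
  moves="0 0 -0.03 0 1; 0 0 -0.023 0 1; 0 0 0 0 1; 0 0 -0.006 0 1; 0 0 -0.003 0 1; 0 0 -0.003 0 1; 0 0 -0.003 0 1; 0 0 0 0 1",
)

```text
time: 30.1
ee_pos: [0.4922, 0.0645, 0.1727]
eef_rot: [0.694, 0.137, -0.694, 0.137]
ft_force: [0.9, -1.4, -1.7]
width: 0.0394
```

Call:
drive_tool(
  moves="0 0 -0.005 0 1; 0 0 -0.005 0 1; 0 0 -0.005 0 1; 0 0 -0.005 0 1; 0 0 0 0 1",
)

```text
time: 30.72
ee_pos: [0.4918, 0.0646, 0.1521]
eef_rot: [-0.693, -0.138, 0.694, -0.137]
ft_force: [-0.0, 0.3, -2.9]
width: 0.0395
```

Call:
drive_tool(
  moves="0 0 -0.004 0 1; 0 0 -0.003 0 1; 0 0 0 0 1",
)

```text
time: 31.1
ee_pos: [0.492, 0.0646, 0.1454]
eef_rot: [-0.693, -0.137, 0.694, -0.137]
ft_force: [0.1, -0.7, -2.6]
width: 0.04
```

Call:
drive_tool(
  moves="0 0 -0.002 0 1; 0 0 -0.001 0 1; 0 0 0 0 1",
)

```text
time: 31.48
ee_pos: [0.4929, 0.065, 0.1446]
eef_rot: [0.694, 0.137, -0.693, 0.138]
ft_force: [-6.6, -1.0, 15.5]
width: 0.0396
```

Run:
```python
from h import *
st();print(w2vis(r.read_state()['ee_pos']))
snap("side","side2"); crop('side2','d',(220,80,380,230),4)
```

```text
t 31.48 p [0.4929 0.065  0.1446] jaw -67.6 xz [ 0.002 -0.    -1.   ] F [-6.58 -1.03 15.53] w 0.0396 q [ 0.58  0.22 -0.88  1.87  0.19  1.13 -1.55]
[0.00164439 0.08075994]
```

View pics/d.png

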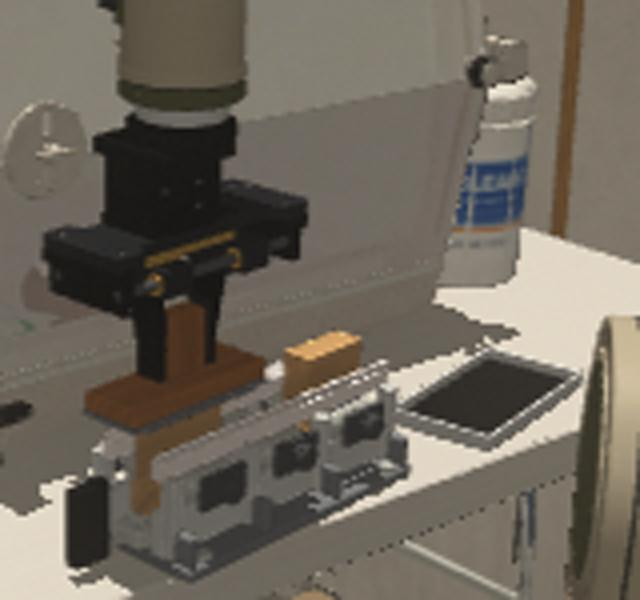

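Call:
drive_tool(
  moves="0 0 -0.001 0 1; 0 0 0 0 1; 0 0 0.01 0 1; 0 0 0.05 0 1; 0 0 0.04 0 1; 0 0 0 0 1; 0 0 0 0 1",
)

```text
time: 32.4
ee_pos: [0.4918, 0.0643, 0.2409]
eef_rot: [-0.693, -0.137, 0.694, -0.137]
ft_force: [0.6, -0.8, -3.3]
width: 0.0396
```

Run:
```python
from h import *
st();print(w2vis(r.read_state()['ee_pos']))
snap("side","side2"); crop('side2','d',(220,80,380,230),4)
snap("wrist","w4",scale=1.5)
```

```text
t 32.4 p [0.4918 0.0643 0.2409] jaw -67.6 xz [-0.001 -0.    -1.   ] F [ 0.6  -0.76 -3.33] w 0.0396 q [ 0.62  0.12 -0.89  1.74  0.1   1.33 -1.47]
[0.00036567 0.08058909]
```

View pics/d.png

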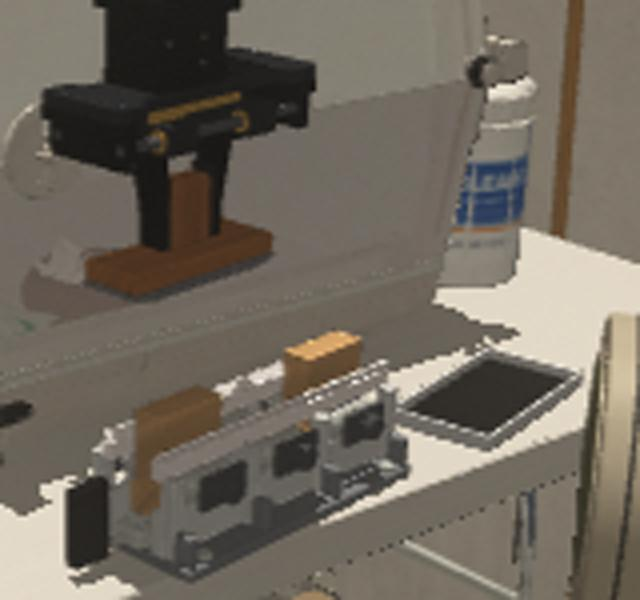

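View pics/w4.png

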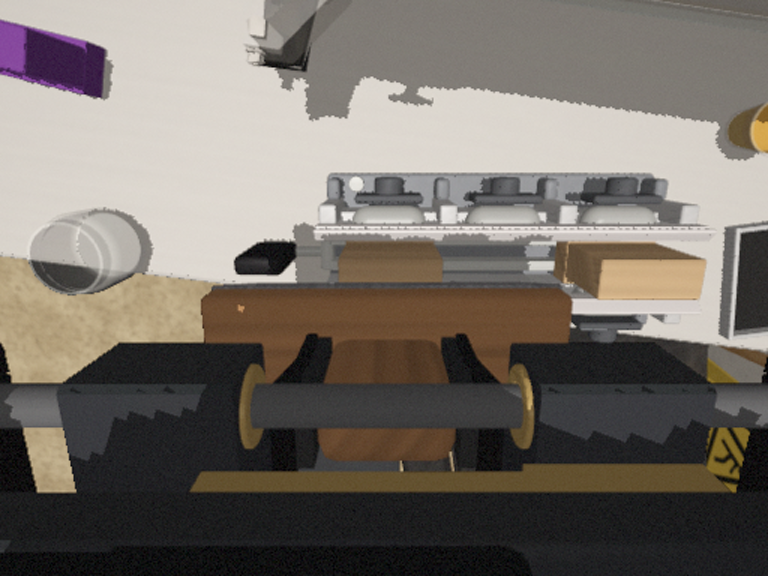

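Call:
drive_tool(
  moves="0 0 -0.05 0 1; 0 0 -0.035 0 1; 0 0 0 0 1; 0 0 -0.008 0 1; 0 0 0 0 1; 0 0 0 0 1",
)

```text
time: 33.25
ee_pos: [0.4928, 0.0647, 0.1497]
eef_rot: [0.694, 0.137, -0.693, 0.137]
ft_force: [0.3, -1.3, -3.0]
width: 0.0396
```

Call:
drive_tool(
  moves="0 0 -0.003 0 1; 0 0 0 0 1; 0 0 0 0 1",
)

```text
time: 33.62
ee_pos: [0.4923, 0.0646, 0.1459]
eef_rot: [0.694, 0.137, -0.694, 0.137]
ft_force: [0.1, 0.8, -4.1]
width: 0.0398
```

Call:
drive_tool(
  moves="0 0 -0.0015 0 1; 0 0 0 0 1; 0 0 0 0 1",
)

```text
time: 34.0
ee_pos: [0.4925, 0.0648, 0.1446]
eef_rot: [0.694, 0.137, -0.693, 0.137]
ft_force: [-1.3, -0.5, 2.0]
width: 0.0399
```

Call:
drive_tool(
  moves="0 0 -0.0005 0 1; 0 0 0 0 1; 0 0 0 0 1",
)

```text
time: 34.38
ee_pos: [0.4926, 0.0648, 0.1446]
eef_rot: [0.694, 0.137, -0.693, 0.137]
ft_force: [-2.7, -1.7, 8.8]
width: 0.0397
```

Call:
drive_tool(
  moves="0.0019 -0.0046 0 0 1; 0.0019 -0.0046 0 0 1; 0.0019 -0.0046 0 0 1; 0.0019 -0.0046 0 0 1; 0.0019 -0.0046 0 0 1",
)

```text
time: 35.0
ee_pos: [0.5024, 0.0429, 0.1446]
eef_rot: [0.694, 0.138, -0.693, 0.137]
ft_force: [-1.3, 3.9, 6.0]
width: 0.0395
```

Call:
drive_tool(
  moves="0.0019 -0.0046 0 0 1; 0.0019 -0.0046 0 0 1; 0.0019 -0.0046 0 0 1; 0.0019 -0.0046 0 0 1; 0.0019 -0.0046 0 0 1",
)

```text
time: 35.62
ee_pos: [0.5118, 0.0199, 0.1445]
eef_rot: [0.694, 0.138, -0.693, 0.137]
ft_force: [-1.3, 4.7, 6.1]
width: 0.0401
```

Call:
drive_tool(
  moves="0.0019 -0.0046 0 0 1; 0.0019 -0.0046 0 0 1; 0.0019 -0.0046 0 0 1; 0.0019 -0.0046 0 0 1; 0.0019 -0.0046 0 0 1",
)

```text
time: 36.25
ee_pos: [0.5213, -0.0031, 0.1445]
eef_rot: [0.694, 0.138, -0.693, 0.137]
ft_force: [-2.1, 3.7, 5.8]
width: 0.0398
```

Call:
drive_tool(
  moves="0.0019 -0.0046 0 0 1; 0.0019 -0.0046 0 0 1; 0.0019 -0.0046 0 0 1; 0.0019 -0.0046 0 0 1; 0.0019 -0.0046 0 0 1",
)

```text
time: 36.88
ee_pos: [0.5309, -0.0265, 0.1446]
eef_rot: [0.694, 0.138, -0.693, 0.137]
ft_force: [-0.4, 3.8, 5.8]
width: 0.0395
```

Call:
drive_tool(
  moves="0.0019 -0.0046 0 0 1; 0.0019 -0.0046 0 0 1; 0.0019 -0.0046 0 0 1; 0.0019 -0.0046 0 0 1; 0.0019 -0.0046 0 0 1",
)

```text
time: 37.5
ee_pos: [0.5404, -0.0493, 0.1446]
eef_rot: [0.694, 0.138, -0.693, 0.137]
ft_force: [-1.4, 3.8, 6.4]
width: 0.0394
```

Call:
drive_tool(
  moves="0.0019 -0.0046 0 0 1; 0.0019 -0.0046 0 0 1; 0.0019 -0.0046 0 0 1; 0.0019 -0.0046 0 0 1; 0.0019 -0.0046 0 0 1; 0.0019 -0.0046 0 0 1; 0.0019 -0.0046 0 0 1; 0 0 0 0 1; 0 0 0 0 1",
)

```text
time: 38.62
ee_pos: [0.5539, -0.0821, 0.1447]
eef_rot: [0.694, 0.138, -0.693, 0.137]
ft_force: [-0.5, 2.0, 5.6]
width: 0.04
```

Run:
```python
from h import *
st();print(w2vis(r.read_state()['ee_pos']))
snap("side","side2"); crop('side2','d',(220,80,380,230),4)
```

```text
t 38.62 p [ 0.5539 -0.0821  0.1447] jaw -67.6 xz [ 0.002  0.001 -1.   ] F [-0.48  1.98  5.6 ] w 0.04 q [ 0.71  0.36 -0.77  1.72  0.27  1.18 -1.31]
[ 0.00199326 -0.07845153]
```

View pics/d.png

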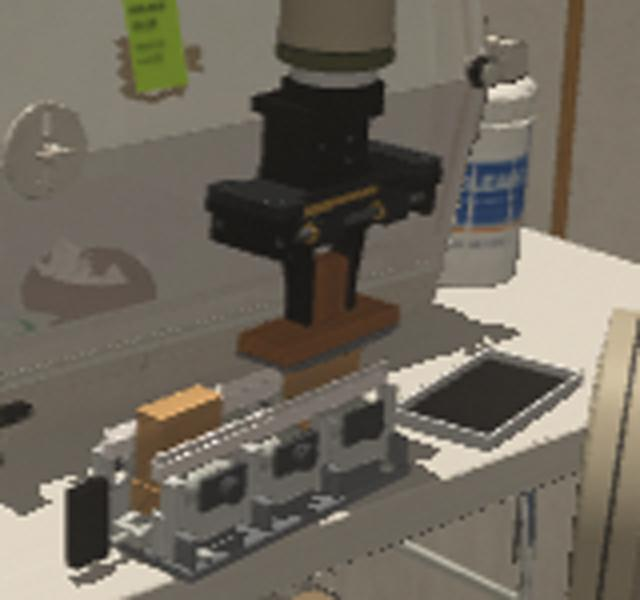

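Call:
drive_tool(
  moves="0 0 0.03 0 1; 0 0 0.05 0 1; 0.012 -0.04 0.02 2 1; 0.012 -0.045 0 2 1; 0.013 -0.045 0 2 1; 0.013 -0.045 0 1.5 1; 0.013 -0.03 0 0 1; 0 0 -0.05 0 1; 0 0 0 0 1; 0 0 0 0 1",
)

```text
time: 39.92
ee_pos: [0.6165, -0.2871, 0.1952]
eef_rot: [0.683, 0.183, -0.683, 0.183]
ft_force: [0.2, 0.3, -2.1]
width: 0.0396
```

Run:
```python
from h import *
st()
snap("wrist","w5",scale=1.5)
snap("side","side2"); crop('side2','d',(220,80,400,230),4)
```

```text
t 39.92 p [ 0.6165 -0.2871  0.1952] jaw -60.1 xz [ 0.001  0.    -1.   ] F [ 0.18  0.31 -2.1 ] w 0.0396 q [ 0.83  0.56 -0.68  1.32  0.35  1.38 -0.89]
```

View pics/d.png

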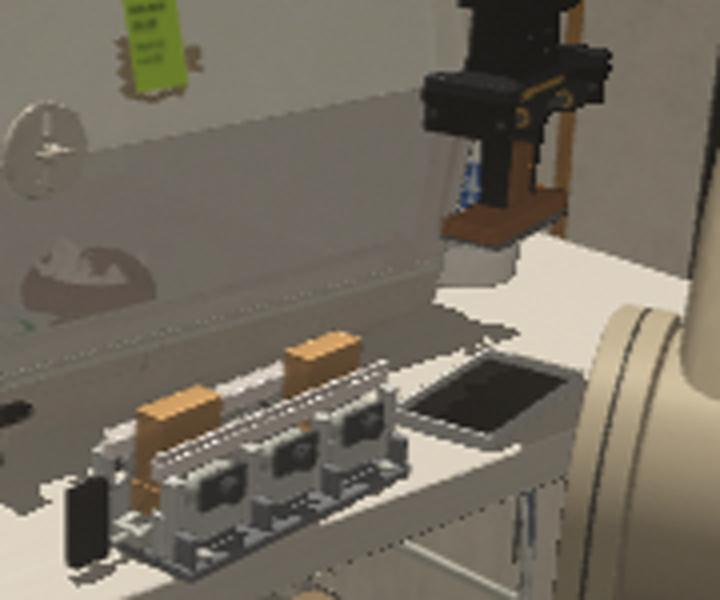

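View pics/w5.png

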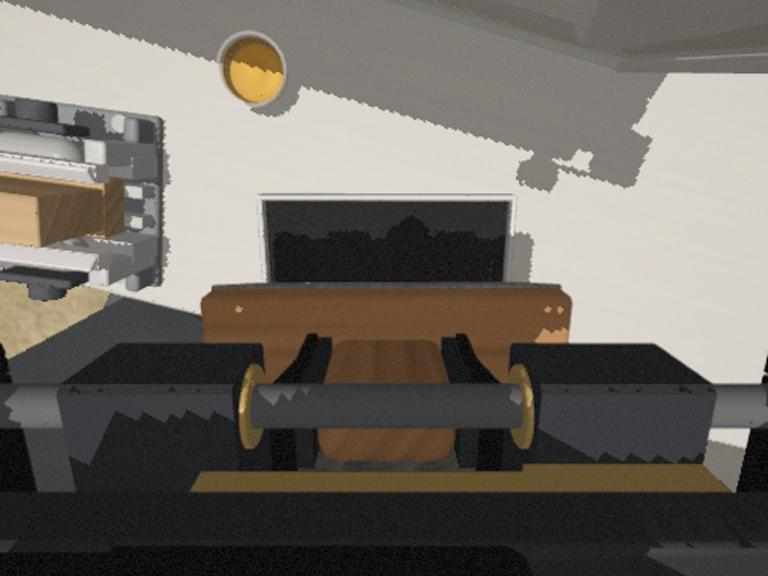

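Call:
drive_tool(
  moves="0 0 -0.05 0 1; 0 0 -0.05 0 1; 0 0 -0.03 0 1; 0 0 -0.014 0 1; 0 0 0 0 1; 0 0 0 0 1",
)

```text
time: 40.78
ee_pos: [0.6173, -0.2879, 0.052]
eef_rot: [0.684, 0.182, -0.682, 0.183]
ft_force: [-0.0, -1.4, -1.9]
width: 0.0396
```

Call:
drive_tool(
  moves="0 0 -0.008 0 1; 0 0 0 0 1; 0 0 -0.0025 0 1; 0 0 0 0 1",
)

```text
time: 41.28
ee_pos: [0.6163, -0.2877, 0.0408]
eef_rot: [0.683, 0.182, -0.683, 0.183]
ft_force: [-5.2, 1.0, 7.9]
width: 0.0394
```

Call:
drive_tool(
  moves="0 0 0.0005 0 0.3; 0 0 0 0 0.2; 0 0 0 0 0.2; 0 0 0 0 0.2; 0 0 0.03 0 0.2; 0 0 0.06 0 0.2; 0 0 0.06 0 0.2; 0 0 0.03 0 0.2; 0 0 0 0 0.2",
)

```text
time: 42.4
ee_pos: [0.6173, -0.2877, 0.223]
eef_rot: [0.685, 0.181, -0.682, 0.183]
ft_force: [0.1, -0.3, -0.2]
width: 0.0692
```

Run:
```python
from h import *
st()
snap("wrist","w5",scale=1.5)
```

```text
t 42.4 p [ 0.6173 -0.2877  0.223 ] jaw -60.1 xz [ 0.005 -0.002 -1.   ] F [ 0.05 -0.32 -0.15] w 0.0692 q [ 0.83  0.55 -0.69  1.28  0.34  1.42 -0.89]
```

View pics/w5.png

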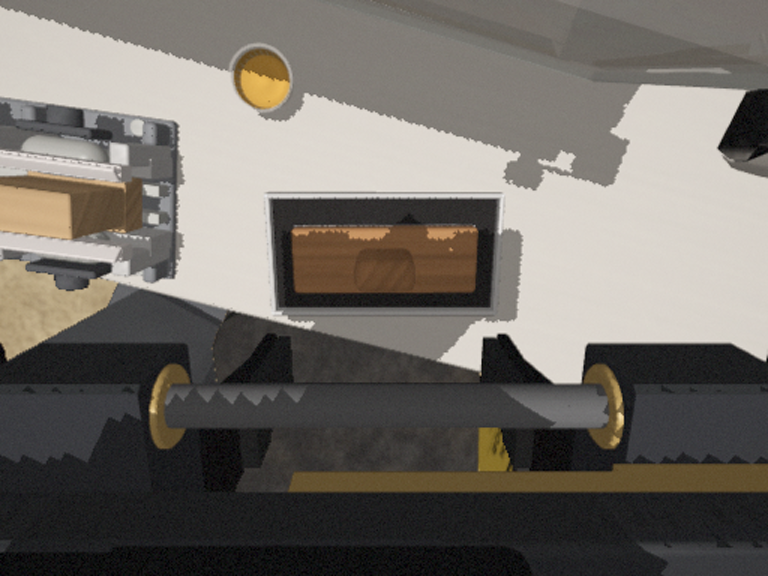

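Call:
drive_tool(
  moves="-0.03 0.04 0 0 0.4; -0.03 0.045 0 10.3 0.4; -0.025 0.05 0 10.3 0.4; -0.02 0.05 0 10.3 0.4; -0.015 0.05 0 10.3 0.4; -0.015 0.05 0 10.3 0.4; -0.01 0.05 0 10.3 0.4; -0.01 0.05 0 10.3 0.4; -0.004 0.05 0 10.4 0.4; 0 0 0 0 0.4; 0 0 0 0 0.4",
  newtons=15,
)

```text
time: 43.82
ee_pos: [0.4567, 0.1467, 0.2189]
eef_rot: [0.393, 0.588, -0.394, 0.587]
ft_force: [0.0, -0.8, -0.5]
width: 0.0519
```

Run:
```python
from h import *
st();print(w2vis(r.read_state()['ee_pos']))
snap("wrist","w6",scale=1.5)
```

```text
t 43.83 p [0.4567 0.1467 0.2189] jaw 22.3 xz [-0.002 -0.    -1.   ] F [ 0.02 -0.82 -0.49] w 0.0519 q [ 0.73  0.16 -1.21  1.8   0.15  1.29 -0.12]
[-0.00069278  0.17013526]
```

View pics/w6.png

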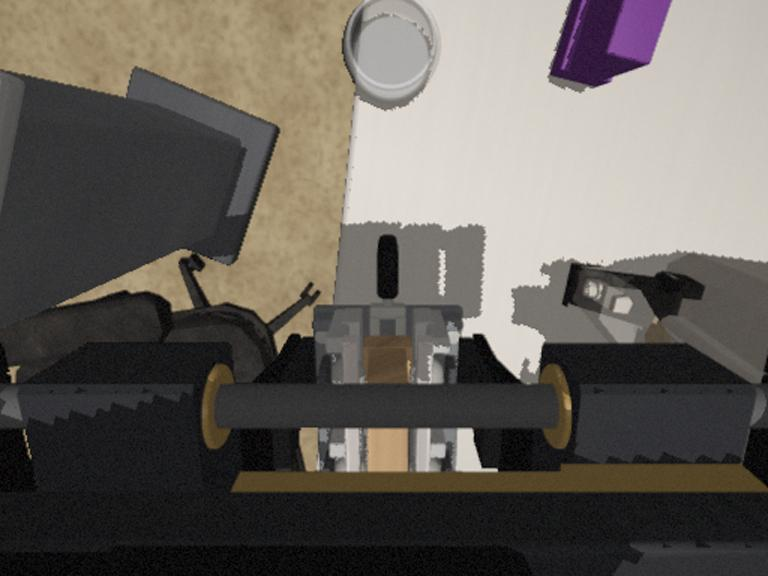

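Call:
drive_tool(
  moves="-0.0003 0.0020 -0.05 0 0.5; 0 0 -0.05 0 0.5; 0 0 -0.045 0 0.5; 0 0 0 0 0.5; 0 0 -0.022 0 0.5; 0 0 0 0 0.5; 0 0 0 0 0.5",
)

```text
time: 44.75
ee_pos: [0.4577, 0.1494, 0.0545]
eef_rot: [0.394, 0.587, -0.393, 0.588]
ft_force: [-0.7, 0.8, 0.1]
width: 0.0433
```

Run:
```python
from h import *
st();print(w2vis(r.read_state()['ee_pos']))
snap("wrist","w6",crop=(180,130,340,320),scale=3.5)
snap("side","side2"); crop('side2','d',(220,100,360,230),5)
```

```text
t 44.75 p [0.4577 0.1494 0.0545] jaw 22.4 xz [ 0.002  0.    -1.   ] F [-0.73  0.77  0.1 ] w 0.0433 q [ 0.53  0.41 -1.07  1.98  0.43  1.   -0.35]
[0.00125182 0.17218315]
```

View pics/w6.png

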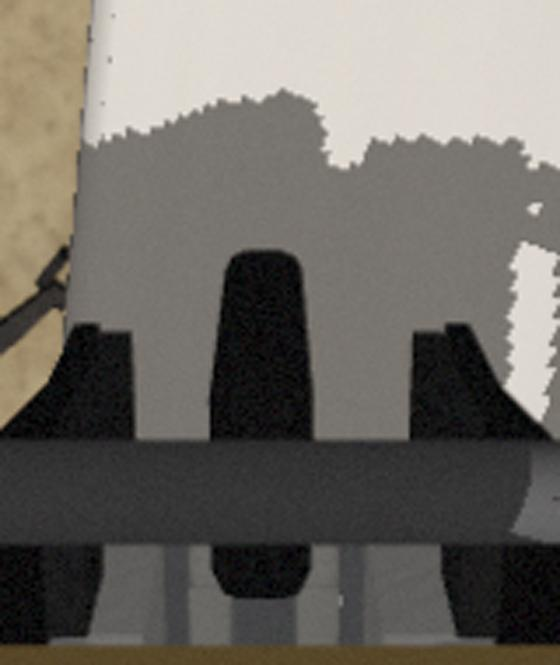

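View pics/d.png

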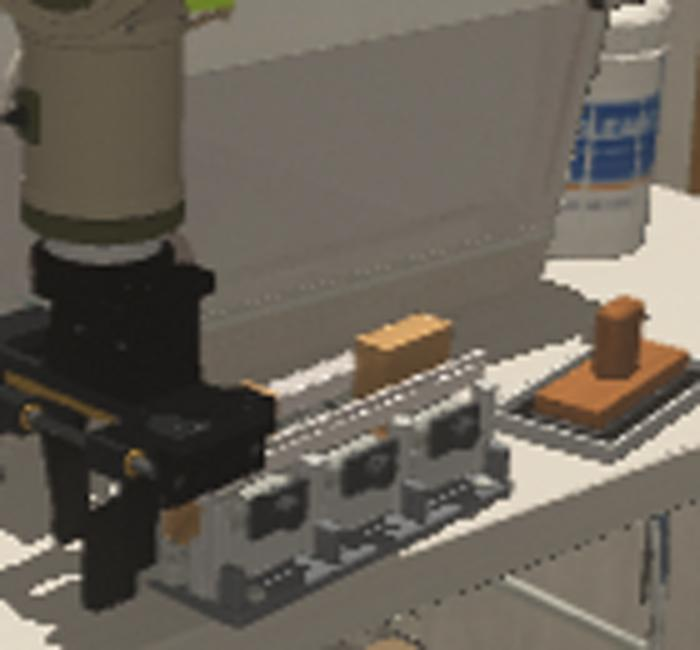

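Call:
drive_tool(
  moves="-0.0012 -0.0005 0 0 0.5; 0 0 0 0 1; 0 0 0 0 1; 0 0 0 0 1; 0 0 0 0 1; 0 0 0 0 1",
  newtons=15,
)

```text
time: 45.6
ee_pos: [0.4561, 0.1493, 0.053]
eef_rot: [0.394, 0.588, -0.393, 0.588]
ft_force: [4.5, 1.1, -3.5]
width: 0.0135
```

Call:
drive_tool(
  moves="0 0 0 0 1; 0 0 0 0 1",
)

```text
time: 45.85
ee_pos: [0.4561, 0.1492, 0.053]
eef_rot: [0.394, 0.587, -0.393, 0.588]
ft_force: [4.3, 1.9, -4.1]
width: 0.0141
```

Call:
drive_tool(
  moves="-0.001 0.0023 0 0 1; -0.001 0.0023 0 0 1; -0.001 0.0023 0 0 1; -0.001 0.0023 0 0 1; 0 0 0 0 1; 0 0 0 0 1; 0 0 0 0 1",
)

```text
time: 46.72
ee_pos: [0.4525, 0.158, 0.053]
eef_rot: [0.394, 0.587, -0.393, 0.588]
ft_force: [5.9, 0.6, -4.9]
width: 0.0139
```

Run:
```python
from h import *
st();print(w2vis(r.read_state()['ee_pos']))
snap("wrist","w6",crop=(180,130,340,320),scale=3.5)
snap("side","side2"); crop('side2','d',(220,100,360,230),5)
```

```text
t 46.73 p [0.4525 0.158  0.053 ] jaw 22.4 xz [ 0.001  0.    -1.   ] F [ 5.95  0.61 -4.91] w 0.0139 q [ 0.51  0.41 -1.07  1.99  0.43  0.99 -0.37]
[-0.00033363  0.18221181]
```

View pics/w6.png

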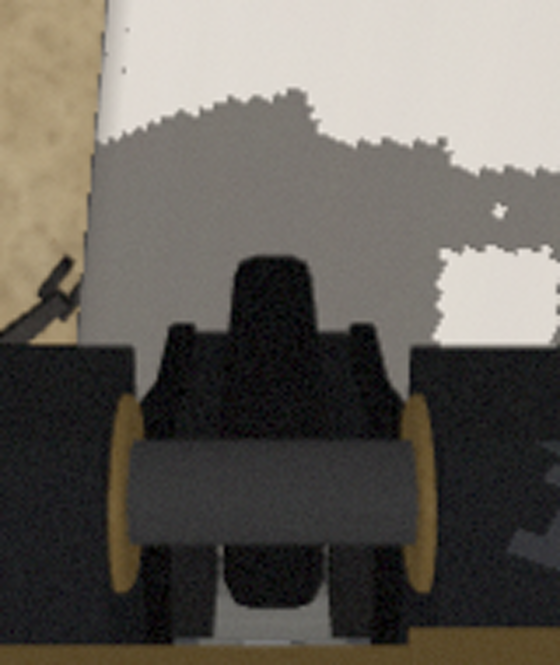

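View pics/d.png

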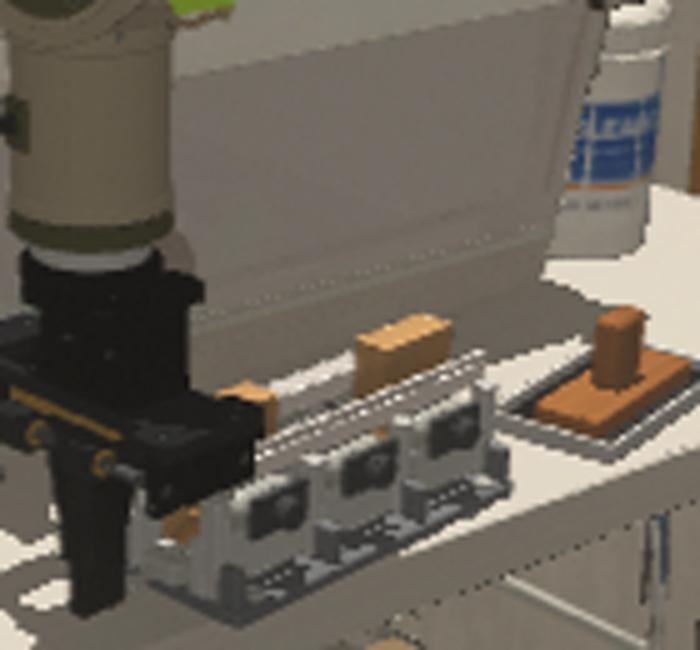

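Call:
drive_tool(
  moves="0.001 -0.0023 0 0 1; 0.001 -0.0023 0 0 1; 0.001 -0.0023 0 0 1; 0.0008 -0.0018 0 0 0.5; 0 0 0 0 0.5; 0 0 0 0 0.5; 0 0 0 0 0.5; 0 0 0.05 0 0.5; 0 0 0.06 0 0.5; 0 0 0.06 0 0.5; -0.02 0.05 0.02 0 0.5; -0.02 0.05 0 0 0.5; -0.02 0.05 0 0 0.5; 0 0.05 0 0 0.5; 0 0 0 0 0.5; 0 0 0 0 0.5",
)

```text
time: 48.82
ee_pos: [0.3952, 0.3493, 0.2426]
eef_rot: [0.393, 0.588, -0.393, 0.588]
ft_force: [0.0, -0.0, 0.2]
width: 0.0438
```

Run:
```python
from h import *
st()
snap("top","top9"); crop('top9','c',(200,120,430,250),3.4)
snap("side","side9"); crop('side9','d',(130,100,370,250),3.3)
```

```text
t 48.83 p [0.3952 0.3493 0.2426] jaw 22.4 xz [-0.001 -0.    -1.   ] F [ 0.04 -0.01  0.15] w 0.0438 q [ 0.24  0.34 -1.25  1.66  0.32  1.38 -0.66]
```

View pics/c.png

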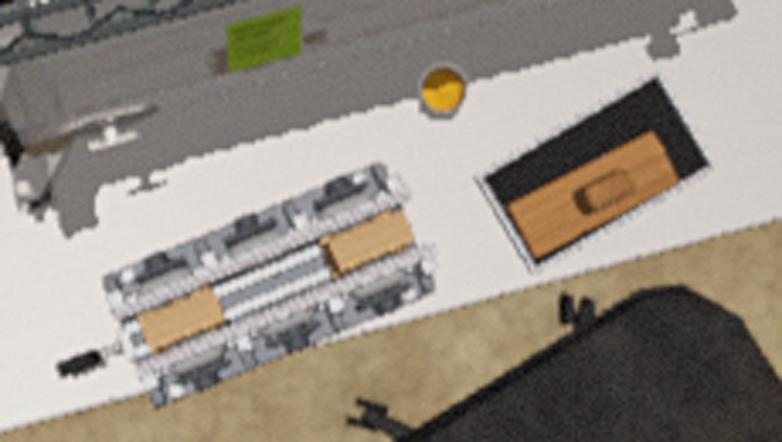

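View pics/d.png

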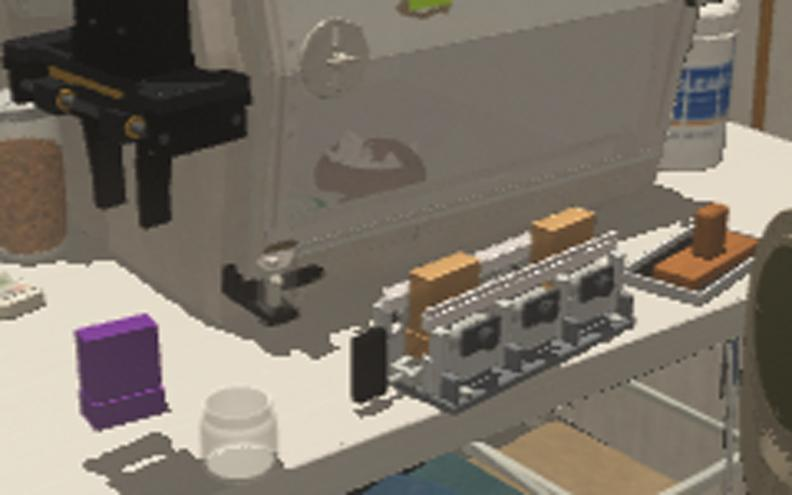

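Run:
```python
from h import *
crop('top9','c',(335,135,415,205),10)
crop('side9','d',(315,150,375,195),12)
```

```text
(no output)
```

View pics/c.png

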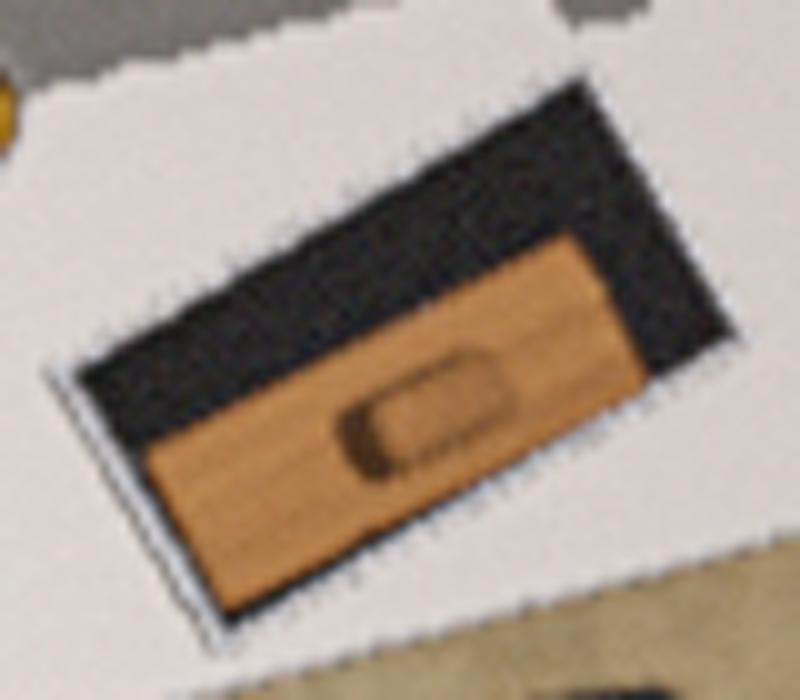

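View pics/d.png

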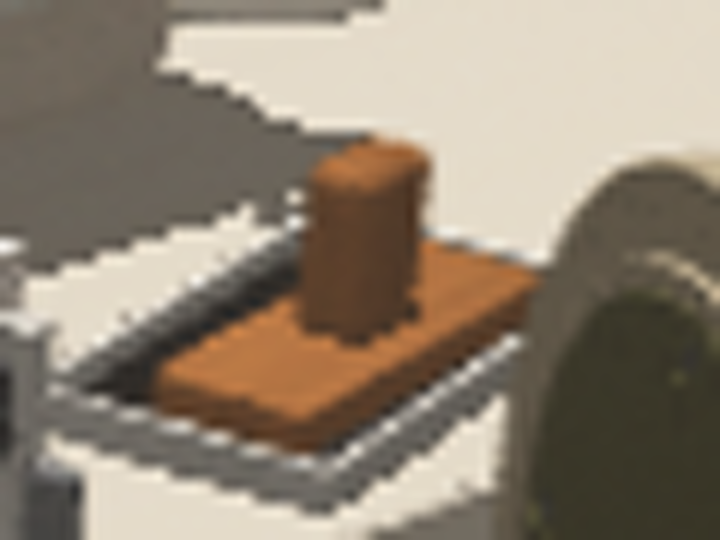

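Run:
```python
from h import *
for z in (.026,.036): P=quad('top9',[(145,458),(570,233),(648,378),(228,612)],z,10,(335,135))
b=quad('top9',[(145,458),(570,233),(648,378),(228,612)],.026,10,(335,135)).mean(0)
t=quad('top9',[(78,378),(583,80),(738,332),(230,625)],.009,10,(335,135)).mean(0)
a=np.radians(30); d=b-t; print('block in tray',np.cos(a)*d[0]+np.sin(a)*d[1],-np.sin(a)*d[0]+np.cos(a)*d[1])
h=quad('top9',[(375,400),(465,350),(515,395),(400,470)],.076,10,(335,135)).mean(0); print('handle-top minus base', h-b)
# parallels grip
g=[(57,365),(98,348),(106,356),(66,378)]
P=quad('top9',g,.073,3.4,(200,120)); print('grip vis (new frame, top biased)',w2vis(P.mean(0)))
for q,n in (([(138,320),(213,288),(225,325),(152,352)],'L'),([(320,242),(402,210),(414,243),(330,268)],'R')):
    P=quad('top9',q,.108,3.4,(200,120)); print(n,w2vis(P.mean(0)))
```

```text
top9 c [ 0.5939 -0.2806] edges [0.137 0.046 0.137 0.049] dir [ -62.4 -152.8  118.7   27.5]
top9 c [ 0.593  -0.2781] edges [0.136 0.046 0.136 0.049] dir [ -62.4 -152.8  118.7   27.5]
top9 c [ 0.5939 -0.2806] edges [0.137 0.046 0.137 0.049] dir [ -62.4 -152.8  118.7   27.5]
top9 c [ 0.6145 -0.2881] edges [0.17  0.085 0.169 0.083] dir [ -59.8 -149.5  119.6   30.8]
block in tray -0.014125345872152032 0.016758828801267694
top9 c [ 0.594  -0.2791] edges [0.028 0.018 0.038 0.02 ] dir [ -61.3 -132.7  122.7   18.6]
handle-top minus base [0.00013037 0.00154775]
top9 c [0.4571 0.1427] edges [0.035 0.009 0.036 0.013] dir [ -67.7 -135.1  118.6   34.7]
grip vis (new frame, top biased) [-0.00187161  0.16621751]
top9 c [0.4887 0.0628] edges [0.063 0.03  0.06  0.027] dir [ -67.1 -162.3  110.    23.5]
L [-0.00309296  0.08037082]
top9 c [ 0.5508 -0.0813] edges [0.069 0.027 0.068 0.022] dir [ -68.9 -160.7  106.3   20.5]
R [-0.00058882 -0.07653162]
```

Call:
drive_tool(
  moves="0.02 -0.05 0 -10 0.5; 0.02 -0.06 0 -10 0.5; 0.02 -0.06 0 -10 0.5; 0.02 -0.06 0 -10 0.5; 0.01 -0.06 0 -10 0.5; 0.01 -0.06 0 -10 0.5; 0.01 -0.06 0 -10 0.5; 0.02 -0.06 0 -10 0.5; 0.02 -0.06 0 -2 0.5; 0.02 -0.06 0 0 0.5; 0 0 0 0 0.5; 0 0 0 0 0.5",
)

```text
time: 50.42
ee_pos: [0.5631, -0.2374, 0.243]
eef_rot: [0.683, 0.185, -0.682, 0.184]
ft_force: [0.8, 0.6, 0.5]
width: 0.0434
```

Run:
```python
from h import *
st()
snap("wrist","w9",scale=1.5)
```

```text
t 50.42 p [ 0.5631 -0.2374  0.243 ] jaw -59.7 xz [ 0.     0.001 -1.   ] F [0.8  0.56 0.47] w 0.0434 q [ 0.93  0.4  -0.79  1.45  0.28  1.4  -0.91]
```

View pics/w9.png

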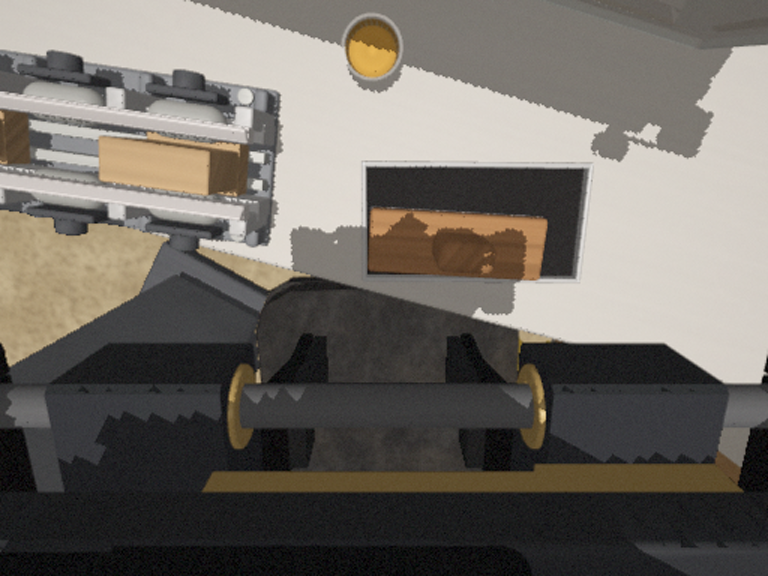

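Run:
```python
from h import *
crop('w9','c',(230,95,410,200),4.4)
P=quad('w9',[(371,211),(546,218),(541,279),(370,271)],.026)
b=P.mean(0); t=quad('w9',[(364,164),(590,165),(579,281),(363,276)],.014).mean(0)
a=np.radians(30); d=b-t; print('block in tray',np.cos(a)*d[0]+np.sin(a)*d[1],-np.sin(a)*d[0]+np.cos(a)*d[1])
```

```text
w9 c [ 0.596  -0.2825] edges [0.135 0.048 0.136 0.047] dir [ -62.  -149.4  117.5   28.8]
w9 c [ 0.6168 -0.2872] edges [0.174 0.093 0.178 0.089] dir [ -60.  -148.9  118.9   29. ]
block in tray -0.015589719745952638 0.014474680366711937
```

View pics/c.png

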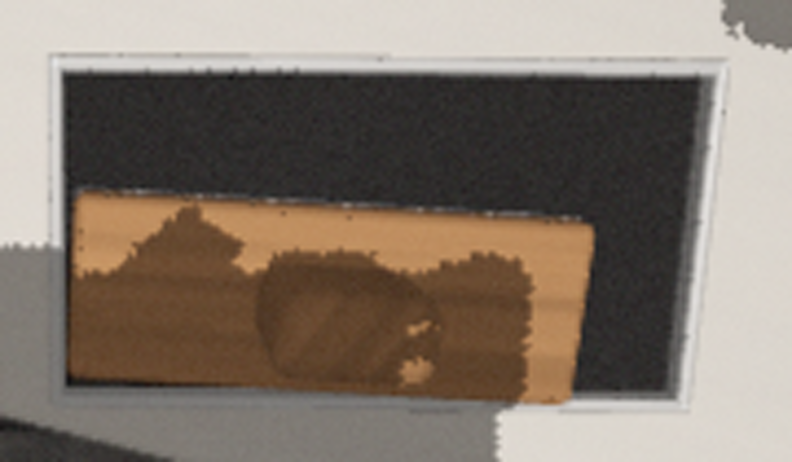

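Run:
```python
from h import *
P=np.array([px2w('w9',u/1.5,v/1.5,.026) for u,v in [(371,211),(546,218),(541,279),(370,271)]])
c=P.mean(0);a=np.radians(28)
for nm,x,y in(('far-left',.025,.069),('near-left',-.025,.069),('near-right',-.025,-.069),('far-right',.025,-.069)):
    p=[c[0]+np.cos(a)*x-np.sin(a)*y,c[1]+np.sin(a)*x+np.cos(a)*y,.026]
    u,v=w2px('side9',p); u2,v2=w2px('side9',[p[0],p[1],.031]); print(nm,(u-315)*12,(v-150)*12,' +5mm:',(v2-150)*12)
snap('side','side10',crop=(315,150,400,195),scale=9)
```

```text
far-left 146.65718305974315 366.9840454136465  +5mm: 350.5324608946744
near-left 305.34523457089335 415.03787673297245  +5mm: 398.3235082451464
near-right 541.1733117018512 268.5909409956296  +5mm: 252.73519636088417
far-right 387.9647356782648 226.25020682505988  +5mm: 210.6326141389078
```

View pics/side10.png

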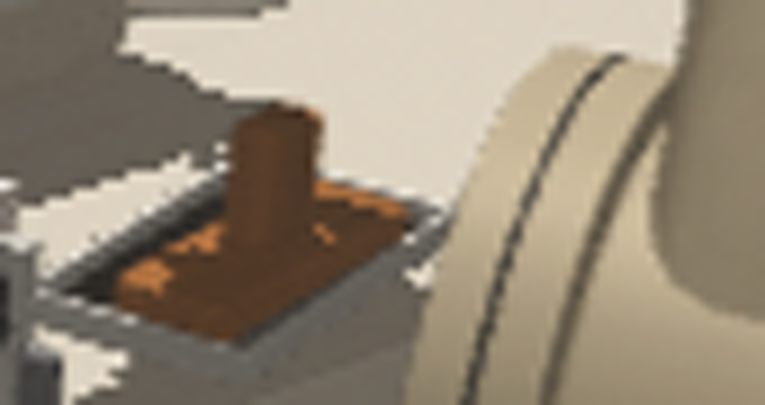

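Run:
```python
from h import *
st(); print(ticket.close_job())
```

```text
t 50.52 p [ 0.5635 -0.2358  0.2435] jaw -59.6 xz [ 0.001 -0.    -1.   ] F [0.05 0.28 0.87] w 0.044 q [ 0.92  0.4  -0.79  1.45  0.28  1.4  -0.91]
the job is handed in; nothing more can be done
None
```

I carried out every step, and the job was handed in at about 50.5 s.

- **Parallels:** I pushed them home by the black grip until they hit a hard stop at about 8 N.
- **Uprights:** There were only two wooden uprights; the purple one was left alone. I stood them in the two outer bays and pressed each down with the rubbing block. Each hit a hard stop at about 16–22 N, with the block's height matching a top at 108 mm.
- **Stroke:** I lifted the block clear, then stroked it from left to right in line with the row. The wrist force read about 6–9 N throughout.
- **Tray and tug:** I put the block back in its tray. The tool then pulled the grip outwards about 10 mm and met about 1.8 N of spring resistance, which fits parallels that stay clamped. I let it go and moved the arm away.

**Last checks:**
- **Uprights:** Both were upright and down in their bays. The overhead estimates were within about 4 mm along the row and 3 mm across.
- **Grip:** It was back at its home position.
- **Jar and cup:** Neither had moved.
- **Arm:** It touched nothing.

**One thing differed:** around the time of the tug the rubbing block was knocked about 2 cm inside its tray. It now sits about 15 mm off centre each way and turned about 2°. Three camera views show it flat and within tolerance, so I left it there.

**Less certain:**
- I could not see the parallels directly during the tug; that they stayed home is inferred from the force.
- The overhead camera read 2–4 mm differently from the wrist camera, so I mostly relied on the wrist camera.

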